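Clamp heatsinks in the ratchet bench press

ROBOT

A 6-joint arm with a two-finger parallel gripper is mounted at the origin on the work surface. World frame = base frame: x ahead of the robot, y to its left, z up, the work surface at z = 0. Lengths are in m, angles in rad, forces in N, time in s.
With the tool pointing down it reaches from about 0.275 to 0.775 m from the base axis. Payload 14.6 kg.
Tool frame: the origin (TCP) lies at the very end of the fingers, on their centre line; the grasp point (between the pads) lies 19 mm behind it (grip_depth is the y of the grasp point in the tool frame, in m); y points along the fingers, z is the direction in which the jaws open and shut, and the axes are right-handed (so a half turn about y gives the same grasp; the last joint's range is limited). The gripper opens to 85 mm and grips with 20 to 120 N. Pads are 22 mm wide; open, the fingers measure 114 mm over their backs; the gripper's body (76 mm by 85 mm) begins 54 mm behind the grasp point. The pads swing forward as they close: fully open they stand 13 mm farther back than shut.
Start: joints at [1.069, 0.263, -0.048, 1.259, 0, 1.415], TCP at [0.178, 0.494, 0.231] pointing down, gripper open.
Joint ranges: [-2.65, 2.65], [-0.89, 1.7], [-1.18, 1.37], [-2.13, 2.11], [-1.35, 1.29], [-3.14, 3.14]. Speed limits (rad/s): [1.89, 1.89, 2.57, 2.79, 3.14, 3.14].

INTERFACE

Orientations are given as [roll, pitch, yaw] about the fixed x, y, z axes, in that order (R = Rz(yaw) Ry(pitch) Rx(roll)).
In Python, from plant import state, get_image, calibration, hand_in, grip_depth gives the robot as it stands. The module is installed in compiled form; this text tells all that it offers.
- The arm moves only by the tool drive_tool, never from a script. Its argument "deltas" is a list of rows, each an object with "slide": the shift along the world's x, y, z as a fraction of full scale, a list of three; "dr": the turn, a rotation vector about the world's x, y, z as a fraction of full scale, a list of three; "gripper": the gripper command: -1 is fully open, 1 is shut, values between are in proportion. A call has 1 to 5 rows; each row is the pose to reach, as a shift and turn from the pose measured when the call began, turning the shorter way round; what a row does not reach only later rows make up. Full scale, the value 1, is 0.1 m for a shift and pi rad for a turn. A row lasts 1/10 s, in which the tool goes at most 50 mm and 8.59 degrees, less where a joint would pass 70% of its speed; a pose out of reach is approached as far as the arm can. A call with a number of a shift or a turn outside -1 to 1 is refused whole. A call with a gripper value outside its range is refused whole. The fingers move at their own pace and stop on an object; the grip force is fixed at half the most. Time passes only in rows, so rows that repeat a pose let the fingers close. It gives the time, the measured TCP pose, the force and the opening at its end, in the units of the state.
- state(): the state, without advancing time (a new reading comes with each control period).
- get_image(name): name is "scene" or "top" or "wrist"; returns the picture (420x560x3 uint8, red, green, blue); there is no depth.
- calibration(name): a dict with "fx", "fy", "cx", "cy" (pixels), "world_to_cam" (4x4, takes a point from world to camera coordinates); the wrist camera has in their place "mount" (4x4, takes a point from camera to tool coordinates, whose origin is the TCP and whose axes are the tool frame's). Camera axes: x right, y up, looking along -z (the intrinsics and any distortion apply to the point x, -y, -z); pixel columns grow to the right and rows downward; lengths in m; the calibration is good to about 2 mm. The wrist camera is an equidistant fisheye: a pixel r from the principal point sees the ray r / f radians off the axis. A picture is of the moment at which its call begins: read the wrist's pose just before it. calibration takes no time and is no camera call.
- hand_in(): hands the job in, once; it reports no verdict.
The state is a dict: "time_s": time; "joints": joint angles; "qvel": joint speeds; "tau": joint torques, N m; "eef_pos": TCP position; "tool_rot": TCP orientation; "ft_force": force on the tool from outside, world axes, zero at the start; "wrist_torque": the same for the moment, N m; "opening": finger opening in m.
Only numpy, scipy, OpenCV 4.12 (cv2) and the standard library are available. Lean on these libraries where they do the work, as an engineer would, in place of code of your own. Each camera call takes 0.05 s, during which the arm holds its last target.

TASK

The bench press was left closed: let its head up with the release tab, draw the fixture carriage out to its loading stop, set every small silver finned heatsink on the bench flat in a pocket of its own on the carriage, fins up, and push the carriage fully home under the head. Then pump the press lever in full strokes, letting it spring right up each time, until the head is down at its stop and the ratchet holds it there, and leave the heatsinks clamped with the lever up. Do not disturb the multimeter, the solder reel or the screwdriver.

Things in the scene. Friction and masses are not known exactly. Their poses are not given: they have to be found in the camera images.
- press: Grey ratchet-lever bench press, fixed to the bench. Origin on the bench under the ram's axis; x away from the robot, y the way the carriage slides out. In its frame, mm: base x -80..130, y -130..320, 18 high, rails on it to 32; head block x -35..130, y -55..55, z 175..245, on a column behind (x above 75); ram and its stop collar (48 across) above the block, to z 320.
- carriage (a joint): Aluminium fixture carriage along the press y, m: 0 = fully home under the head against its stop, 0.21 = out at the loading stop, its three pockets clear of the head. Starts home or part-way, empty. About 2 N of friction; stays where left. Plate 108 x 184 mm (x, y), does not turn relative to the press.
- carriage_handle (a point): Centre of the top of the carriage's black upright handle post: 26 mm in diameter, from 36 to 90 mm above the bench, at the carriage's outer (+y) end, 150 mm from pocket2. Can be pinched from above.
- pocket1 (a point): Centre of the floor of the pocket nearest the press, 57 mm from pocket2 towards the press's -y. Axes as the press's. Each pocket is an opening of 82 mm (press x) by 50 mm (press y) between ribs 6 mm high; its floor is 38 mm above the bench.
- pocket2 (a point): Centre of the floor of the middle pocket; on the ram's axis when the carriage is home.
- pocket3 (a point): Centre of the floor of the pocket nearest the handle, 57 mm from pocket2 towards the press's +y.
- heatsink1: Small silver heatsink, about 110 g, origin at the centre of its underside, z up. Flange 76 x 44 x 5 mm (x, y, z), fin pack 50 x 44 mm on its middle, total height 35. Grip the pack over its 50 mm along x, fingertips above the flange. Fits any pocket, x along the press x, either way round, 3 mm play a side. Lies fins up in front or left of the press. Two or three are there.
- heatsink2: Another one, the same.
- heatsink3: Another one, the same.
- lever (a joint): Pump lever angle, rad: 0 = up at rest, sprung; grows as the grip is pushed down; 1.15 = bottom. Idles for the first 0.2 rad (pawl lifted off the wheel); a full stroke, 1.05 or more, moves the head three ratchet teeth (9 mm). Takes 6 to 9 N at the grip and springs back by itself. With the head at its stop it goes down no further: do not force it.
- lever_grip (a point): Middle of the lever's black cross grip, a round bar 24 mm thick and 100 mm long along the press y. At rest it is 38 degrees above the level of the shaft, on the robot's side; at the bottom 28 degrees below. Can be pushed down from above; it moves on an arc.
- lever_shaft (a point): Centre of the lever's shaft (axis along the press y), 205 mm above the bench, in the plane of lever_grip and 210 mm from it, on the press's -y side. A 94 mm ratchet wheel turns on it with the head.
- head (a joint): How far the head is down, m: 0 = up, 0.053 = hard stop, collar on the head block. The holding pawl keeps it every 3 mm: 0.008, 0.017, 0.026, 0.036, 0.045 after five full strokes from the top, 0.051 after a short sixth; 0.045 and more counts as down. Starts down at 0.045, too low for heatsinks to pass.
- pressure_plate (a point): Centre of the underside of the sprung aluminium pressure plate under the head, 90 x 168 mm (press x, y), moved by the head; 111 mm above the bench when the head is up, 66 at the start. It meets seated heatsinks after 38 mm of head travel, then yields on its springs.
- release_tab (a point): Centre of the top of the holding pawl's flat tab, 30 x 34 mm, above the ratchet wheel, some 290 mm above the bench. Pushed down 10 to 15 mm (6 to 10 N) and held for a second with the lever at rest, it lets the head spring fully up; the tab springs back by itself. Only this lets the head up.
- multimeter: Red handheld multimeter, 88 x 180 x 40 mm, lying left of the press. Leave it alone. Origin at the centre of its underside.
- solder_reel: Grey reel, 64 mm across, 42 mm high, right of the press. Leave it alone. Origin at the centre of its underside.
- screwdriver: Screwdriver, 190 mm long, lying right of the lever. Leave it alone. Origin under its middle.
Mind the look-alikes: they are no part of the job. Leave any turquoise look-alike of the heatsink2 alone. Leave any brown or pink look-alike of the heatsink3 alone.

How it is judged:
On the way, in this order (a step that is already met when the one before it is completed fails the run):
1. the carriage is drawn out to its loading stop (value of joint carriage above 0.203 m), for 0.2 s.
2. every heatsink lies flat in a pocket and the carriage is fully home under the raised head (z of heatsink1 in the frame of pocket2 between -0.003 and 0.003 m and x of heatsink1 in the frame of pocket2 between -0.007 and 0.007 m and y of heatsink1 in the frame of pocket2 between -0.066 and 0.066 m and angle between each of heatsink1, heatsink2, heatsink3's own z axis and vertical below 0.06 rad and z of heatsink2 in the frame of pocket2 between -0.003 and 0.003 m and x of heatsink2 in the frame of pocket2 between -0.007 and 0.007 m and y of heatsink2 in the frame of pocket2 between -0.066 and 0.066 m and z of heatsink3 in the frame of pocket2 between -0.003 and 0.003 m and x of heatsink3 in the frame of pocket2 between -0.007 and 0.007 m and y of heatsink3 in the frame of pocket2 between -0.066 and 0.066 m and value of joint carriage below 0.004 m and value of joint head below 0.005 m), for 0.3 s.
3. first full stroke of the lever, down (value of joint lever above 0.95 rad).
4. the lever has sprung back up (value of joint lever below 0.12 rad).
5. second full stroke, down (value of joint lever above 0.95 rad).
6. the lever has sprung back up again (value of joint lever below 0.12 rad).
At the end, for the whole second after the job is handed in: Every heatsink present lies flat, fins up, in a pocket of its own (3 mm in height, 7 mm off its middle line), the carriage is home within 4 mm, the head is held down at 43.5 mm or more of its 53 mm, the lever is up at rest, and all is still (z of heatsink1 in the frame of pocket2 between -0.003 and 0.003 m and x of heatsink1 in the frame of pocket2 between -0.007 and 0.007 m and y of heatsink1 in the frame of pocket2 between -0.066 and 0.066 m and angle between each of heatsink1, heatsink2, heatsink3's own z axis and vertical below 0.06 rad and z of heatsink2 in the frame of pocket2 between -0.003 and 0.003 m and x of heatsink2 in the frame of pocket2 between -0.007 and 0.007 m and y of heatsink2 in the frame of pocket2 between -0.066 and 0.066 m and z of heatsink3 in the frame of pocket2 between -0.003 and 0.003 m and x of heatsink3 in the frame of pocket2 between -0.007 and 0.007 m and y of heatsink3 in the frame of pocket2 between -0.066 and 0.066 m and value of joint carriage below 0.004 m and value of joint head above 0.0435 m and value of joint lever below 0.08 rad and linear speed of each of heatsink1, heatsink2, heatsink3 below 0.02 m/s); the robot touches nothing.
It fails at once if the multimeter is pushed more than 30 mm (distance of multimeter from where it was at the start of the episode above 0.03 m).
It fails at once if the solder reel is pushed more than 30 mm (distance of solder_reel from where it was at the start of the episode above 0.03 m).
It fails at once if the screwdriver is pushed more than 30 mm (distance of screwdriver from where it was at the start of the episode above 0.03 m).
Of heatsink1, heatsink2, heatsink3 only 2 to 3 are there at a start; the rules pass over those that are not, and their reading is None.
At some moment in a run one of heatsink1, heatsink2, heatsink3 may be knocked a few centimetres aside while the robot is not near it.
Once in a run the grip may slacken for a moment while it holds something.
It also fails if it takes over 210 s, if anything falls off the work surface, if the arm or the gripper's body presses on something with over 40 N, if the wrist force passes 120 N, or if a joint passes its speed limit or range.

## Working session

There is one attempt and no reset: what is moved stays moved. The work goes in short steps, Python scripts to look and compute and a tool call to move; the robot and the scene stay as the last step left them, time stands still between calls to the robot, and variables do not carry over. Pictures are saved under pics/ and viewed, and the job is handed in when it is done.

Besides the shell and the picture viewer there is one more tool, called as name([rows], argument=value, ...), one row to a line, values as JSON. drive_tool: Moves the arm, as the interface text tells. Its arguments: {"type":"object","properties":{"deltas":{"type":"array","items":{"type":"object","properties":{"slide":{"type":"array","items":{"type":"number"}},"dr":{"type":"array","items":{"type":"number"}},"gripper":{"type":"number"}}}}},"required":["deltas"]}

```bash
mkdir -p pics; cat > h.py <<'E'
import numpy as np, cv2
from plant import state, get_image, calibration, hand_in, grip_depth
def save(n,f):
    im=get_image(n); cv2.imwrite('pics/'+f+'.png',im[:,:,::-1]); return im
def pix2world(n,u,v,z):
    c=calibration(n); W=np.array(c['world_to_cam']); R=W[:3,:3]; t=W[:3,3]
    o=-R.T@t; d=R.T@np.array([(u-c['cx'])/c['fx'],-(v-c['cy'])/c['fy'],-1.])
    return o+d*(z-o[2])/d[2]
def proj(n,p):
    c=calibration(n); W=np.array(c['world_to_cam']); q=W[:3,:3]@np.array(p)+W[:3,3]
    return c['cx']+c['fx']*q[0]/-q[2], c['cy']-c['fy']*q[1]/-q[2]
E
python3 - <<'E'
from h import *
print(state()); print(grip_depth)
for n in ['scene','top','wrist']:
    save(n,n+'0'); print(n,calibration(n))
E
```

```text
{'time_s': 0.0, 'joints': array([ 1.06869308e+00,  2.63532464e-01, -4.89643285e-02,  1.25941665e+00,
        3.25576713e-06,  1.41549942e+00]), 'qvel': array([ 3.50147124e-04, -9.17716505e-04,  4.74067614e-05, -1.09086122e-03,
        2.18396739e-03, -9.95156177e-04]), 'tau': array([-4.33743407e-04, -6.37624669e+01,  3.84573019e+01,  1.34820808e-02,
       -6.95973497e-06,  3.50805396e-05]), 'eef_pos': array([0.17830445, 0.49348089, 0.23081011]), 'tool_rot': array([-1.57189949e+00,  1.76004095e-04, -3.46806440e-01]), 'ft_force': array([-0.25445789, -0.43206807, -0.15772243]), 'wrist_torque': array([0.02058695, 0.01303154, 0.00562633]), 'opening': 0.08514700735013292}
-0.0187
scene {'fx': 444.21412862665414, 'fy': 444.21412862665414, 'cx': 279.2494826208215, 'cy': 206.97490402114929, 'world_to_cam': array([[-7.91001123e-01,  6.11814316e-01, -6.82754777e-04,
         4.30183809e-01],
       [-4.18909444e-01, -5.40784697e-01,  7.29429085e-01,
         4.67006711e-02],
       [ 4.45905933e-01,  5.77265238e-01,  6.84056097e-01,
        -1.65214869e+00],
       [ 0.00000000e+00,  0.0000000
[... 275 characters left out ...]
379e-01, -9.42955344e-04,  1.85523482e-01,
        -5.19795065e-01],
       [-1.85524211e-01, -7.55411489e-04,  9.82639403e-01,
        -1.48380297e+00],
       [ 0.00000000e+00,  0.00000000e+00,  0.00000000e+00,
         1.00000000e+00]])}
wrist {'fx': 325.19226210127806, 'fy': 325.19226210127806, 'cx': 278.7956123552965, 'cy': 208.1882897181574, 'mount': array([[ 3.38508435e-04, -9.46046967e-01, -3.24029354e-01,
        -8.34166819e-02],
       [-1.51878142e-03,  3.24028513e-01, -9.46046096e-01,
        -1.43462332e-01],
       [ 9.99998789e-01,  8.12374346e-04, -1.32715217e-03,
         3.58528557e-04],
       [ 0.00000000e+00,  0.00000000e+00,  0.00000000e+00,
         1.00000000e+00]])}
```

View pics/scene0.png

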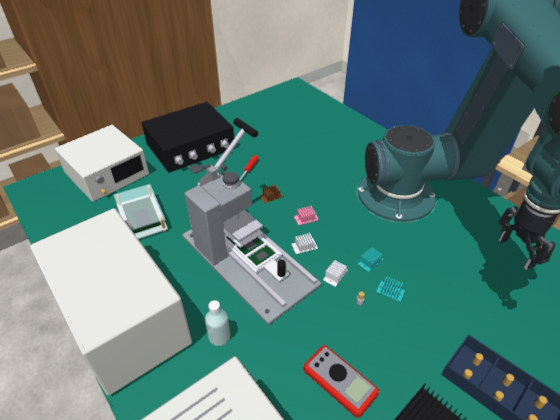

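View pics/top0.png

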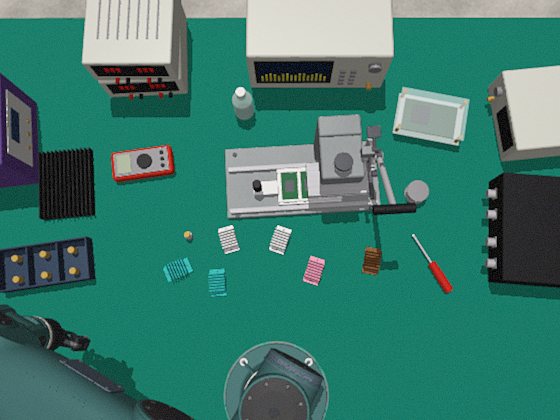

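View pics/wrist0.png

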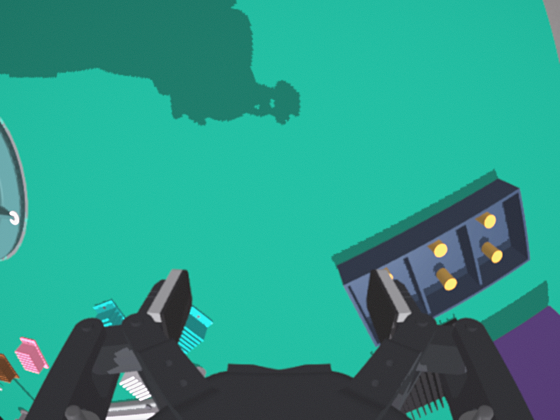

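The top view shows two silver heatsinks at (229,239) and (281,239). The pink, brown and two turquoise ones are decoys. The press is around (300,180), the lever grip at (394,209), and the multimeter at (142,162). I'll enlarge it.

```bash
python3 - <<'E'
import cv2
im=cv2.imread('pics/top0.png')
cv2.imwrite('pics/top0z.png',cv2.resize(im[100:300,200:460],(780,600),interpolation=cv2.INTER_CUBIC))
im=cv2.imread('pics/scene0.png')
cv2.imwrite('pics/scene0z.png',cv2.resize(im[110:320,150:410],(743,600),interpolation=cv2.INTER_CUBIC))
E
```

```text
(no output)
```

View pics/top0z.png

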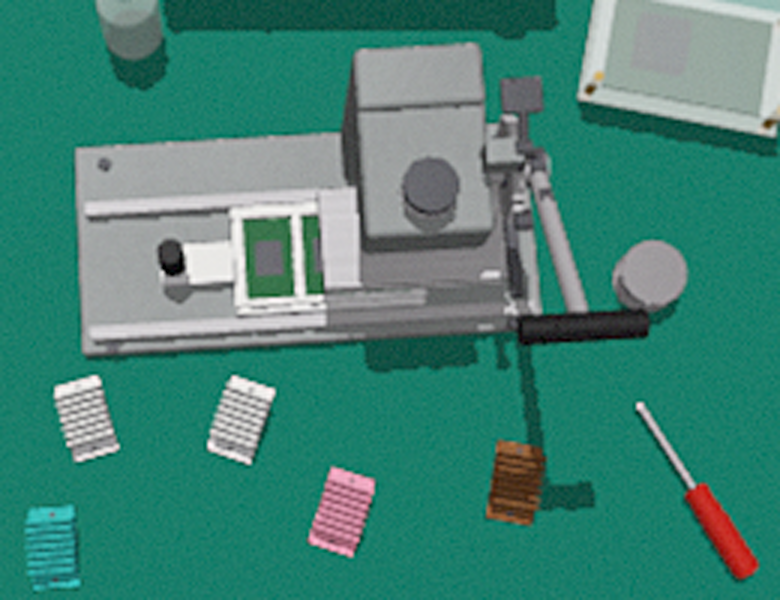

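View pics/scene0z.png

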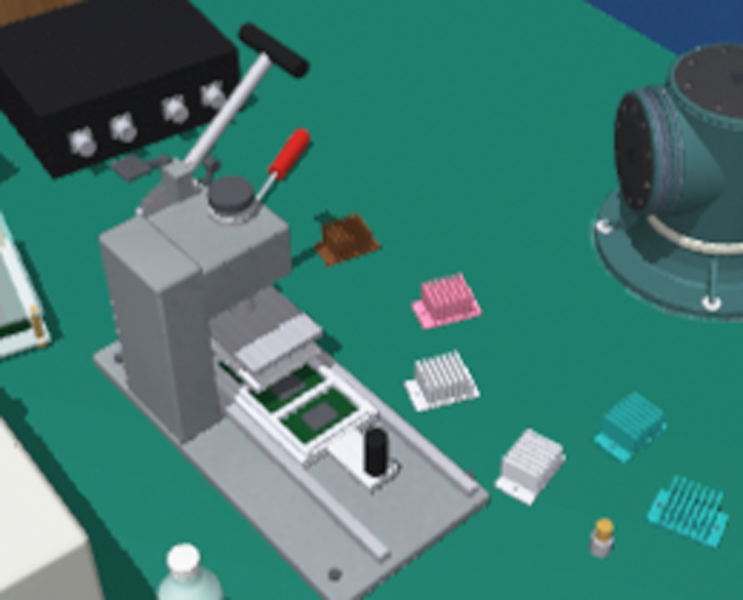

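```bash
python3 - <<'E'
from h import *
def T(u,v,z): return pix2world('top',200+u/3,100+v/3,z)
def S(u,v,z): return pix2world('scene',150+u/2.857,110+v/2.857,z)
def tri(a,b):
    # a top px, b scene px (full)
    res=[]
    A=[];B=[]
    for n,(u,v) in (('top',a),('scene',b)):
        p=pix2world(n,u,v,0.);q=pix2world(n,u,v,.3);d=(q-p)/np.linalg.norm(q-p)
        M=np.eye(3)-np.outer(d,d);A.append(M);B.append(M@p)
    x=np.linalg.lstsq(np.vstack(A),np.hstack(B),rcond=None)[0]
    return x,[np.linalg.norm(A[i]@x-B[i])*1000 for i in (0,1)]
def tr(tz,sz): return tri((200+tz[0]/3,100+tz[1]/3),(150+sz[0]/2.857,110+sz[1]/2.857))
fl=T(76,150,.018); nl=T(85,355,.018); print('base far-left',fl,'near-left',nl,np.linalg.norm(fl-nl))
fls=S(340,600,.018); nls=S(488,493,.018); print('scene',fls,nls)
d=(fl-nl);print('yaw from x axis',np.degrees(np.arctan2(d[1],d[0])))
# front edge & rails
print('collar',tr((432,183),(232,195)))
print('handle',tr((172,248),(377,437)))
print('tab',tr((521,95),(131,167)))
print('grip',tr((584,327),(274,50)))
print('grip ends',tr((522,330),(303,68)),tr((647,324),(244,32)))
for a,b in (((89,408),(541,450)),((247,408),(448,372))):print('hs',T(*a,.03),S(*b,.03))
for p in ((58,388),(99,378),(117,452),(77,460),(233,376),(274,390),(249,462),(208,450)): print(T(*p,.005))
E
```

```text
base far-left [0.70180083 0.15194025 0.018     ] near-left [0.49495841 0.13901108 0.018     ] 0.20724611375012406
scene [0.69840828 0.15311075 0.018     ] [0.49795298 0.14471399 0.018     ]
yaw from x axis 3.5767538939881476
collar (array([ 0.59428684, -0.17103614,  0.26739034]), [np.float64(3.9058303270515533), np.float64(3.9058303270515804)])
handle (array([0.58184831, 0.05489682, 0.08723137]), [np.float64(4.550758179058233), np.float64(4.550758179058136)])
tab (array([ 0.66430033, -0.24487068,  0.29095009]), [np.float64(1.595949437629304), np.float64(1.5959494376303374)])
grip (array([ 0.46137418, -0.27977941,  0.33302646]), [np.float64(2.649353529407892), np.float64(2.6493535294080117)])
grip ends (array([ 0.45828528, -0.23096382,  0.33451603]), [np.float64(3.3472044120905307), np.float64(3.347204412090725)]) (array([ 0.46518275, -0.33016997,  0.33160273]), [np.float64(1.0165453866318548), np.float64(1.0165453866321545)])
hs [0.44146723 0.13287114 0.03      ] [0.42169075 0.1431134  0.03      ]
hs [ 0.4413295  -0.01842755  0.03      ] [ 0.42719922 -0.00438894  0.03      ]
[0.46453495 0.16615806 0.005     ]
[0.47436328 0.12632931 0.005     ]
[0.40188699 0.10762375 0.005     ]
[0.39416195 0.14620369 0.005     ]
[ 0.47621749 -0.00454534  0.005     ]
[ 0.46237064 -0.04455908  0.005     ]
[ 0.39207811 -0.02019534  0.005     ]
[0.40375092 0.01951527 0.005     ]
```

Press origin is about (0.597, -0.174) with yaw about 3.8°, and the carriage is at about 0.076. The tab is at about (0.664, -0.245, 0.291). I'll go there with the gripper shut and high.

drive_tool([
  {"slide": [0.3,-0.3,0.8],"dr": [0,0,-0.047],"gripper": 1},
  {"slide": [0.6,-0.7,1],"dr": [0,0,-0.094],"gripper": 1},
  {"slide": [0.6,-0.9,1],"dr": [0,0,-0.14],"gripper": 1},
  {"slide": [0.6,-0.9,1],"dr": [0,0,-0.184],"gripper": 1},
])

```text
time_s: 0.55
eef_pos: [0.2401, 0.4012, 0.3338]
tool_rot: [-1.568, 0.0, -0.934]
ft_force: [-0.0, 1.4, -0.3]
opening: 0.0281
```

drive_tool([
  {"slide": [0.3,-0.4,0.4],"dr": [0,0,-0.047],"gripper": 1},
  {"slide": [0.6,-0.8,0.7],"dr": [0,0,-0.094],"gripper": 1},
  {"slide": [0.6,-1,0.7],"dr": [0,0,-0.14],"gripper": 1},
  {"slide": [0.6,-1,0.7],"dr": [0,0,-0.184],"gripper": 1},
])

```text
time_s: 0.95
eef_pos: [0.3017, 0.2985, 0.4057]
tool_rot: [-1.565, 0.001, -1.522]
ft_force: [1.4, 0.7, -1.7]
opening: 0.0005
```

drive_tool([
  {"slide": [0.3,-0.5,0],"dr": [0,0,0],"gripper": 1},
  {"slide": [0.6,-1,0],"dr": [0,0,0],"gripper": 1},
  {"slide": [0.6,-1,0],"dr": [0,0,0],"gripper": 1},
])

```text
time_s: 1.25
eef_pos: [0.3629, 0.1959, 0.4055]
tool_rot: [-1.565, 0.0, -1.523]
ft_force: [-0.3, 0.8, -0.1]
opening: -0.0005
```

drive_tool([
  {"slide": [0.3,-0.5,0],"dr": [0,0,0],"gripper": 1},
  {"slide": [0.6,-1,0],"dr": [0,0,0],"gripper": 1},
  {"slide": [0.6,-1,0],"dr": [0,0,0],"gripper": 1},
])

```text
time_s: 1.55
eef_pos: [0.4243, 0.0929, 0.405]
tool_rot: [-1.566, -0.0, -1.526]
ft_force: [0.5, 0.8, 0.4]
opening: -0.0001
```

drive_tool([
  {"slide": [0.3,-0.5,0],"dr": [0,0,0],"gripper": 1},
  {"slide": [0.6,-1,0],"dr": [0,0,0],"gripper": 1},
  {"slide": [0.6,-1,0],"dr": [0,0,0],"gripper": 1},
])

```text
time_s: 1.85
eef_pos: [0.4857, -0.0103, 0.404]
tool_rot: [-1.567, -0.0, -1.528]
ft_force: [-0.7, 0.9, -0.4]
opening: 0.0
```

drive_tool([
  {"slide": [0.5,-0.5,0],"dr": [0,0,0],"gripper": 1},
  {"slide": [0.9,-1,0],"dr": [0,0,0],"gripper": 1},
  {"slide": [0.9,-1,0],"dr": [0,0,0],"gripper": 1},
])

```text
time_s: 2.15
eef_pos: [0.5769, -0.1125, 0.4032]
tool_rot: [-1.568, -0.0, -1.529]
ft_force: [0.3, 0.6, -0.8]
opening: 0.0
```

drive_tool([
  {"slide": [0.4,-0.5,0],"dr": [0,0,0],"gripper": 1},
  {"slide": [0.8,-0.9,0],"dr": [0,0,0],"gripper": 1},
  {"slide": [0.8,-0.9,0],"dr": [0,0,0],"gripper": 1},
])

```text
time_s: 2.45
eef_pos: [0.6489, -0.194, 0.4031]
tool_rot: [-1.568, -0.0, -1.53]
ft_force: [0.4, -0.2, 0.9]
opening: 0.0003
```

```bash
cat >> h.py <<'E'
from scipy.spatial.transform import Rotation as Ro
def wrist_pose(s):
    c=calibration('wrist'); M=np.array(c['mount'])
    T=np.eye(4); T[:3,:3]=Ro.from_euler('xyz',s['tool_rot']).as_matrix(); T[:3,3]=s['eef_pos']
    return T@M,c
def w2w(s,u,v,z):
    C,c=wrist_pose(s); a=(u-c['cx']);b=(v-c['cy']); r=np.hypot(a,b); th=r/c['fx']
    d=np.array([np.sin(th)*a/r,-np.sin(th)*b/r,-np.cos(th)]); d=C[:3,:3]@d; o=C[:3,3]
    return o+d*(z-o[2])/d[2]
def wproj(s,p):
    C,c=wrist_pose(s); q=np.linalg.inv(C)@np.append(p,1); a,b,w=q[0],-q[1],-q[2]
    r=np.hypot(a,b); th=np.arctan2(r,w); return c['cx']+c['fx']*th*a/r, c['cy']+c['fx']*th*b/r
E
python3 - <<'E'
from h import *
s=state(); save('wrist','w1'); save('top','t1'); print(s['eef_pos'],s['tool_rot']); print(wproj(s,[.664,-.245,.291]))
E
```

```text
[ 0.64886854 -0.19400295  0.4031015 ] [-1.56771402e+00 -2.59188272e-04 -1.53024374e+00]
(np.float64(292.74405846611563), np.float64(259.6803135207953))
```

View pics/w1.png

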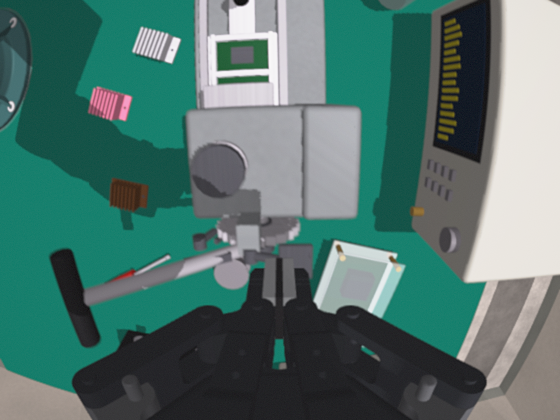

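drive_tool([
  {"slide": [0.16,-0.51,0],"dr": [0,0,0],"gripper": 1},
  {"slide": [0.16,-0.51,-0.4],"dr": [0,0,0],"gripper": 1},
  {"slide": [0.16,-0.51,-0.8],"dr": [0,0,0],"gripper": 1},
  {"slide": [0.16,-0.51,-0.95],"dr": [0,0,0],"gripper": 1},
])

```text
time_s: 2.95
eef_pos: [0.6674, -0.2464, 0.309]
tool_rot: [-1.568, -0.0, -1.531]
ft_force: [0.9, 0.5, 1.5]
opening: -0.0002
```

```bash
python3 - <<'E'
from h import *
s=state(); save('wrist','w2'); im=save('scene','s2'); print(s['eef_pos'],s['ft_force'])
cv2.imwrite('pics/s2z.png',cv2.resize(im[110:320,150:410,::-1],(743,600),interpolation=cv2.INTER_CUBIC))
E
```

```text
[ 0.66741782 -0.24635807  0.3089811 ] [0.88991464 0.47678661 1.4721555 ]
```

View pics/s2z.png

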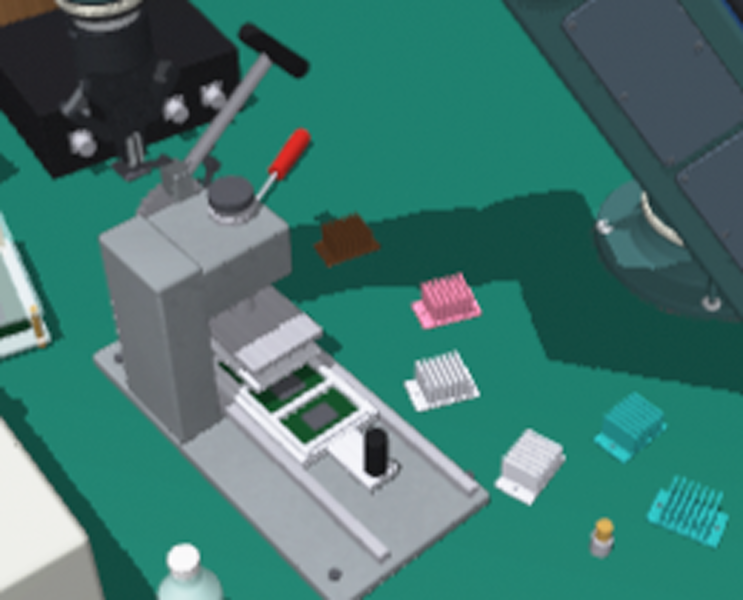

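View pics/w2.png

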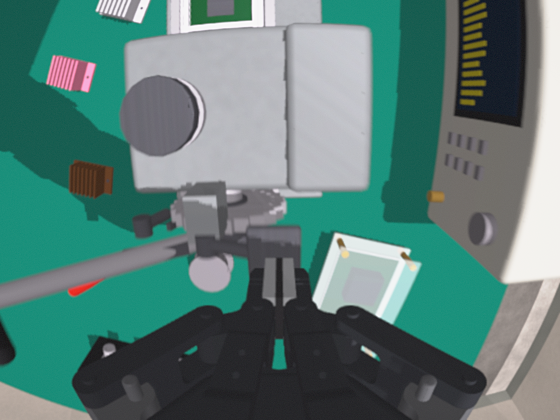

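```bash
python3 - <<'E'
from h import *
s=state(); print(wproj(s,s['eef_pos']))
for p in ((247,228),(299,227),(250,270),(301,262)): print(w2w(s,*p,.291))
E
```

```text
(np.float64(278.2928549624996), np.float64(273.28189842755586))
[ 0.64573159 -0.22489816  0.291     ]
[ 0.67281312 -0.22313112  0.291     ]
[ 0.64742756 -0.24994764  0.291     ]
[ 0.67521311 -0.24362268  0.291     ]
```

drive_tool([
  {"slide": [-0.06,0.04,-0.1],"dr": [0,0,0],"gripper": 1},
  {"slide": [-0.06,0.04,-0.2],"dr": [0,0,0],"gripper": 1},
  {"slide": [-0.06,0.04,-0.26],"dr": [0,0,0],"gripper": 1},
  {"slide": [-0.06,0.04,-0.32],"dr": [0,0,0],"gripper": 1},
])

```text
time_s: 3.45
eef_pos: [0.6581, -0.2398, 0.2759]
tool_rot: [-1.576, 0.004, -1.53]
ft_force: [-10.9, 6.5, 72.1]
opening: -0.0001
```

drive_tool([
  {"slide": [0.0,0,0.04],"dr": [0,0,0],"gripper": 1},
  {"slide": [0,0,0.04],"dr": [0,0,0],"gripper": 1},
])

```text
time_s: 3.65
eef_pos: [0.6588, -0.24, 0.2828]
tool_rot: [-1.572, 0.002, -1.53]
ft_force: [0.1, 0.8, 1.8]
opening: -0.0002
```

```bash
python3 - <<'E'
from h import *
s=state(); im=save('scene','s3'); print(s['eef_pos'],s['ft_force'])
cv2.imwrite('pics/s3z.png',cv2.resize(im[110:320,150:410,::-1],(743,600),interpolation=cv2.INTER_CUBIC))
E
```

```text
[ 0.65883072 -0.23996279  0.28277754] [0.11153339 0.8176563  1.83567487]
```

View pics/s3z.png

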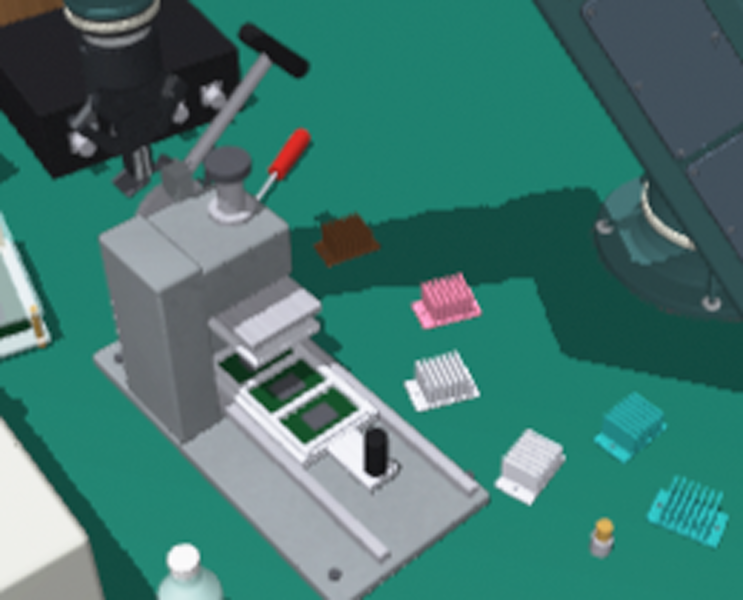

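The head sprang up: the collar is now at zoomed pixel (229,158). I'll press the tab gently a bit longer to be sure it went all the way.

drive_tool([
  {"slide": [0.0,0,-0.02],"dr": [0,0,0],"gripper": 1},
  {"slide": [0,0,-0.03],"dr": [0,0,0],"gripper": 1},
  {"slide": [0,0,-0.03],"dr": [0,0,0],"gripper": 1},
  {"slide": [0,0,-0.03],"dr": [0,0,0],"gripper": 1},
  {"slide": [0,0,-0.03],"dr": [0,0,0],"gripper": 1},
])

```text
time_s: 4.2
eef_pos: [0.6588, -0.24, 0.2787]
tool_rot: [-1.573, 0.003, -1.53]
ft_force: [0.8, 0.6, 1.4]
opening: 0.0001
```

```bash
python3 - <<'E'
from h import *
im=save('scene','s4')
cv2.imwrite('pics/s4z.png',cv2.resize(im[110:320,150:410,::-1],(743,600),interpolation=cv2.INTER_CUBIC))
for z in (.31,.32): u,v=proj('scene',[.597,-.174,z]); print((u-150)*2.857,(v-110)*2.857)
E
```

```text
221.1625412666485 160.7036555200683
220.35640084399685 152.77202650234764
```

View pics/s4z.png

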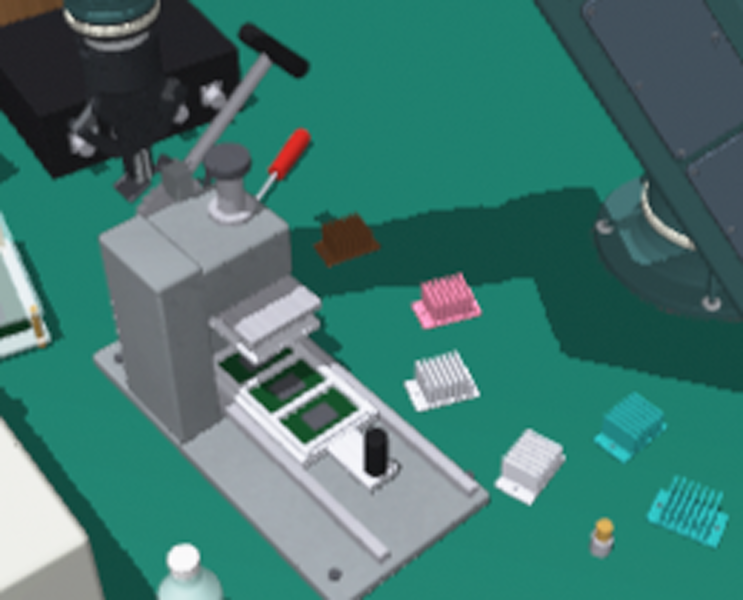

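drive_tool([
  {"slide": [0.0,0,-0.01],"dr": [0,0,0],"gripper": 1},
  {"slide": [0,0,-0.02],"dr": [0,0,0],"gripper": 1},
  {"slide": [0,0,-0.02],"dr": [0,0,0],"gripper": 1},
])

```text
time_s: 4.55
eef_pos: [0.6589, -0.2401, 0.2778]
tool_rot: [-1.572, 0.002, -1.53]
ft_force: [0.1, 0.6, 9.6]
opening: -0.0
```

```bash
python3 - <<'E'
from h import *
im=save('scene','s5')
cv2.imwrite('pics/s5z.png',cv2.resize(im[130:240,190:290,::-1],(545,600),interpolation=cv2.INTER_CUBIC))
E
```

```text
(no output)
```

View pics/s5z.png

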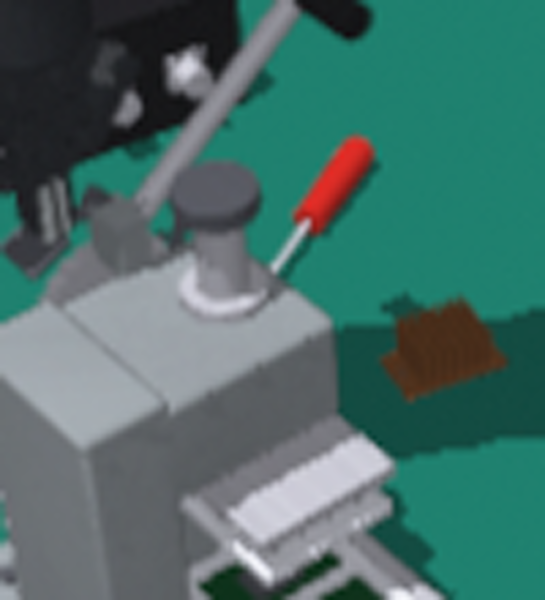

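drive_tool([
  {"slide": [0.0,0,-0.01],"dr": [0,0,0],"gripper": 1},
  {"slide": [0,0,-0.01],"dr": [0,0,0],"gripper": 1},
  {"slide": [0,0,-0.01],"dr": [0,0,0],"gripper": 1},
  {"slide": [0,0,-0.01],"dr": [0,0,0],"gripper": 1},
  {"slide": [0,0,-0.01],"dr": [0,0,0],"gripper": 1},
])

```text
time_s: 5.1
eef_pos: [0.659, -0.2401, 0.2778]
tool_rot: [-1.57, 0.001, -1.53]
ft_force: [-0.6, 1.0, 9.6]
opening: -0.0001
```

drive_tool([
  {"slide": [0.0,0,0.4],"dr": [0,0,0],"gripper": 1},
  {"slide": [0,0,0.8],"dr": [0,0,0],"gripper": 1},
  {"slide": [0,0,1],"dr": [0,0,0],"gripper": 1},
])

```text
time_s: 5.4
eef_pos: [0.659, -0.2401, 0.3757]
tool_rot: [-1.569, 0.0, -1.53]
ft_force: [1.2, -0.3, 1.3]
opening: 0.0003
```

drive_tool([
  {"slide": [-0.2,0.5,0.2],"dr": [0,0,0],"gripper": -1},
  {"slide": [-0.3,1,0.2],"dr": [0,0,0],"gripper": -1},
  {"slide": [-0.3,1,0.2],"dr": [0,0,0],"gripper": -1},
])

```text
time_s: 5.7
eef_pos: [0.6279, -0.1362, 0.3968]
tool_rot: [-1.568, 0.001, -1.528]
ft_force: [-0.5, 0.0, 0.7]
opening: 0.0432
```

```bash
python3 - <<'E'
from h import *
im=save('scene','s6')
cv2.imwrite('pics/s6z.png',cv2.resize(im[130:280,150:290,::-1],(560,600),interpolation=cv2.INTER_CUBIC))
im=save('top','t6')
cv2.imwrite('pics/t6z.png',cv2.resize(im[100:300,200:460,::-1],(780,600),interpolation=cv2.INTER_CUBIC))
print(state()['eef_pos'])
E
```

```text
[ 0.62842246 -0.13853177  0.39648113]
```

View pics/s6z.png

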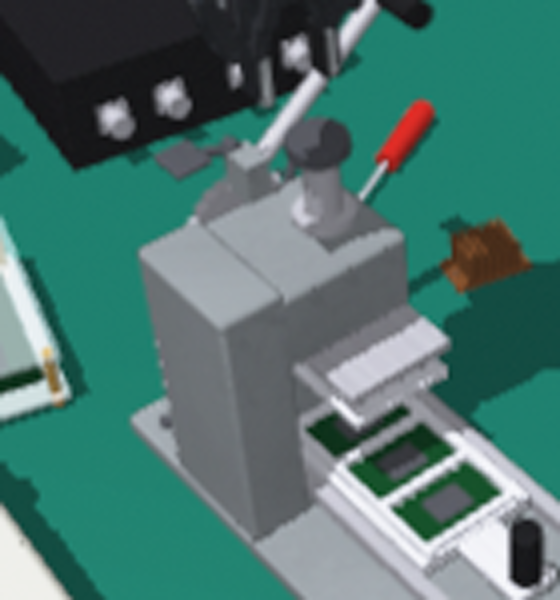

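View pics/t6z.png

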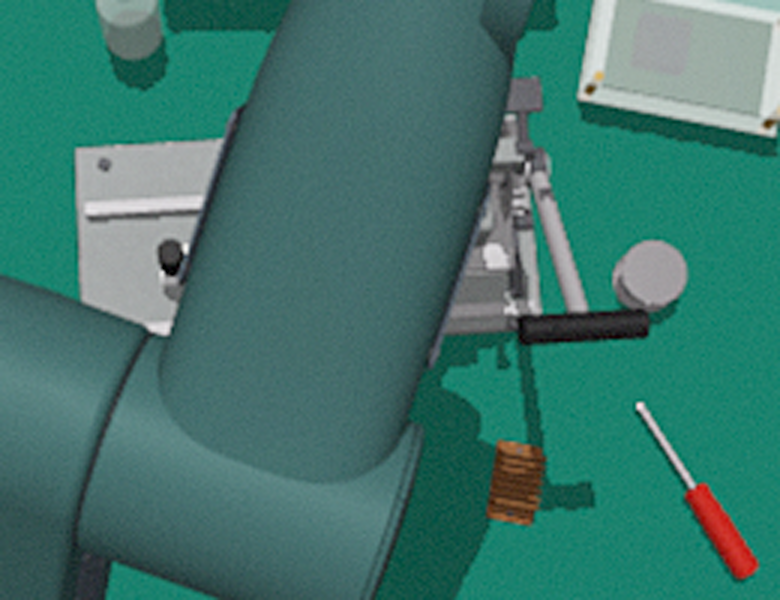

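Head is up, the tab has sprung back. On to the handle.

drive_tool([
  {"slide": [-0.2,0.5,0],"dr": [0,0,0],"gripper": -1},
  {"slide": [-0.25,1,0],"dr": [0,0,0],"gripper": -1},
  {"slide": [-0.25,1,-0.3],"dr": [0,0,0.008],"gripper": -1},
])

```text
time_s: 6.1
eef_pos: [0.6037, -0.0359, 0.3691]
tool_rot: [-1.563, -0.001, -1.501]
ft_force: [1.5, -0.1, -0.7]
opening: 0.0857
```

drive_tool([
  {"slide": [-0.2,0.5,0],"dr": [0,0,0],"gripper": -1},
  {"slide": [-0.2,0.9,-0.3],"dr": [0,0,0],"gripper": -1},
  {"slide": [-0.2,0.9,-0.8],"dr": [0,0,0],"gripper": -1},
  {"slide": [-0.2,0.9,-1],"dr": [0,0,0],"gripper": -1},
  {"slide": [-0.2,0.9,-1],"dr": [0,0,0],"gripper": -1},
])

```text
time_s: 6.6
eef_pos: [0.5827, 0.0534, 0.266]
tool_rot: [-1.569, -0.0, -1.501]
ft_force: [0.3, -0.1, 1.0]
opening: 0.0854
```

```bash
python3 - <<'E'
from h import *
s=state(); save('wrist','w7'); print(s['eef_pos'],s['tool_rot'],s['opening']); print(wproj(s,[.582,.0535,.09]))
E
```

```text
[0.58274224 0.05344734 0.26598678] [-1.56924325e+00 -3.46440679e-04 -1.50119894e+00] 0.08544619508588534
(np.float64(277.365072770492), np.float64(184.63067503603517))
```

View pics/w7.png

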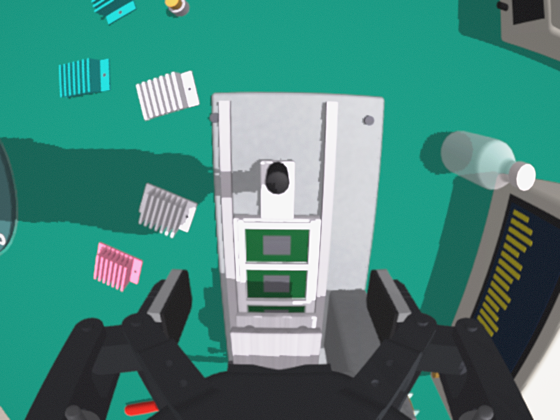

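```bash
python3 - <<'E'
from h import *
s=state()
print('handle',w2w(s,277,174,.09))
nl=w2w(s,213,95,.018);fl=w2w(s,384,98,.018);print(nl,fl,np.degrees(np.arctan2(fl[1]-nl[1],fl[0]-nl[0])))
for n,ps in (('A',((137,84),(192,72),(199,104),(145,120))),('B',((149,184),(196,208),(183,236),(138,213)))):
    q=np.array([w2w(s,*p,.005) for p in ps]);print(n,q.mean(0),q[:,:2].round(3).tolist())
for p in ((237,222),(318,224),(235,271)): print(w2w(s,*p,.044))
E
```

```text
handle [0.58234899 0.06374575 0.09      ]
[0.5000483  0.14088779 0.018     ] [0.70813625 0.15450594 0.018     ] 3.7443380155982187
A [0.43731973 0.14087306 0.005     ] [[0.394, 0.156], [0.469, 0.17], [0.48, 0.129], [0.407, 0.108]]
B [ 0.43424029 -0.01531439  0.005     ] [[0.411, 0.021], [0.478, -0.009], [0.458, -0.052], [0.391, -0.022]]
[ 0.53839185 -0.00945453  0.044     ]
[ 0.6372732  -0.00547724  0.044     ]
[ 0.53697497 -0.07847756  0.044     ]
```

drive_tool([
  {"slide": [0,0.05,-0.5],"dr": [0,0,0],"gripper": -1},
  {"slide": [0,0.05,-0.9],"dr": [0,0,0],"gripper": -1},
  {"slide": [0,0.05,-1],"dr": [0,0,0],"gripper": -1},
])

```text
time_s: 6.95
eef_pos: [0.5832, 0.0574, 0.1664]
tool_rot: [-1.569, -0.0, -1.503]
ft_force: [-0.3, 0.8, 0.4]
opening: 0.0853
```

```bash
python3 - <<'E'
from h import *
s=state(); save('wrist','w8'); print(s['eef_pos'],s['tool_rot'],s['opening']); print(wproj(s,[.582,.058,.09]),wproj(s,s['eef_pos']))
E
```

```text
[0.58318538 0.05740654 0.1663805 ] [-1.56948856e+00 -4.09133816e-04 -1.50265421e+00] 0.08531836295373195
(np.float64(276.59523729022993), np.float64(218.86850973593508)) (np.float64(278.24800842750693), np.float64(273.2526423431065))
```

View pics/w8.png

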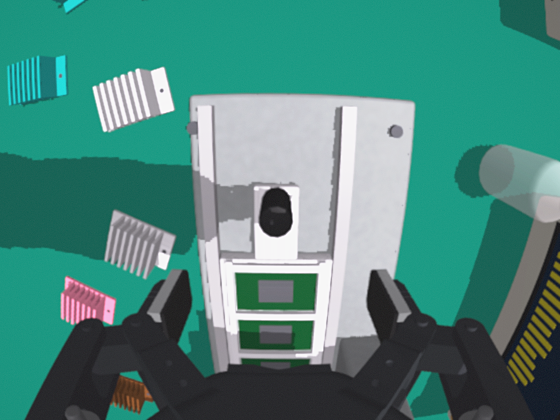

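drive_tool([
  {"slide": [0,0,-0.5],"dr": [0,0,0],"gripper": -1},
  {"slide": [0,0,-0.9],"dr": [0,0,0],"gripper": -1},
  {"slide": [0,0,-1],"dr": [0,0,0],"gripper": -1},
  {"slide": [0,0,-1],"dr": [0,0,0],"gripper": -1},
])

```text
time_s: 7.4
eef_pos: [0.5844, 0.0571, 0.0681]
tool_rot: [-1.569, -0.001, -1.503]
ft_force: [0.5, -1.2, 0.1]
opening: 0.0855
```

drive_tool([
  {"slide": [0,0,-0.08],"dr": [0,0,0],"gripper": 1},
  {"slide": [0,0,-0.08],"dr": [0,0,0],"gripper": 1},
  {"slide": [0,0,-0.08],"dr": [0,0,0],"gripper": 1},
  {"slide": [0,0,-0.08],"dr": [0,0,0],"gripper": 1},
  {"slide": [0,0,-0.08],"dr": [0,0,0],"gripper": 1},
])

```text
time_s: 7.9
eef_pos: [0.5809, 0.057, 0.0606]
tool_rot: [-1.575, -0.001, -1.503]
ft_force: [-21.9, -2.9, 18.5]
opening: 0.0247
```

drive_tool([
  {"slide": [-0.01,0.0,0.01],"dr": [0,0,0],"gripper": 1},
  {"slide": [-0.03,0.3,0.01],"dr": [0,0,0],"gripper": 1},
  {"slide": [-0.05,0.6,0.01],"dr": [0,0,0],"gripper": 1},
  {"slide": [-0.065,0.8,0.01],"dr": [0,0,0],"gripper": 1},
  {"slide": [-0.065,0.8,0.01],"dr": [0,0,0],"gripper": 1},
])

```text
time_s: 8.4
eef_pos: [0.5756, 0.1394, 0.0612]
tool_rot: [-1.572, 0.0, -1.501]
ft_force: [12.7, 2.5, -21.2]
opening: 0.0243
```

drive_tool([
  {"slide": [-0.01,0.2,0],"dr": [0,0,0],"gripper": 1},
  {"slide": [-0.03,0.4,0],"dr": [0,0,0],"gripper": 1},
  {"slide": [-0.03,0.5,0],"dr": [0,0,0],"gripper": 1},
  {"slide": [-0.03,0.5,0],"dr": [0,0,0],"gripper": 1},
])

```text
time_s: 8.8
eef_pos: [0.5727, 0.1899, 0.0611]
tool_rot: [-1.572, -0.001, -1.5]
ft_force: [4.5, 1.4, -9.4]
opening: 0.0242
```

drive_tool([
  {"slide": [0,0.03,0],"dr": [0,0,0],"gripper": 1},
  {"slide": [0,0.06,0],"dr": [0,0,0],"gripper": 1},
  {"slide": [0,0.09,0],"dr": [0,0,0],"gripper": 1},
  {"slide": [0,0.09,0],"dr": [0,0,0],"gripper": 1},
])

```text
time_s: 9.2
eef_pos: [0.5727, 0.1903, 0.0609]
tool_rot: [-1.574, -0.019, -1.506]
ft_force: [3.2, -64.8, 0.8]
opening: 0.0242
```

At the stop (64 N reaction at y = 0.190). I'll relieve the force, release and rise.

drive_tool([
  {"slide": [0,0.0,0],"dr": [0,0,0],"gripper": 1},
  {"slide": [0,0,0],"dr": [0,0,0],"gripper": -1},
  {"slide": [0,0,0],"dr": [0,0,0],"gripper": -1},
  {"slide": [0,0,0],"dr": [0,0,0],"gripper": -1},
  {"slide": [0,0,0.1],"dr": [0,0,0],"gripper": -1},
])

```text
time_s: 9.7
eef_pos: [0.572, 0.1906, 0.0705]
tool_rot: [-1.576, -0.019, -1.505]
ft_force: [-0.3, 0.6, -0.7]
opening: 0.0803
```

drive_tool([
  {"slide": [0,0.0,0.5],"dr": [0,0.006,0],"gripper": -1},
  {"slide": [0,0,0.9],"dr": [0,0.006,0],"gripper": -1},
  {"slide": [-0.3,0,1],"dr": [0,0.006,0],"gripper": -1},
  {"slide": [-0.8,-0.3,1],"dr": [0,0.006,0],"gripper": -1},
])

```text
time_s: 10.1
eef_pos: [0.5007, 0.1664, 0.1728]
tool_rot: [-1.59, -0.017, -1.503]
ft_force: [-0.4, -0.8, 0.3]
opening: 0.0858
```

```bash
python3 - <<'E'
from h import *
s=state(); save('wrist','w9'); print(s['eef_pos'],s['tool_rot'],s['opening']); im=save('scene','s9')
cv2.imwrite('pics/s9z.png',cv2.resize(im[150:320,200:420,::-1],(776,600),interpolation=cv2.INTER_CUBIC))
E
```

```text
[0.5007164  0.16643068 0.17276697] [-1.58976614 -0.01704682 -1.50283965] 0.0857902971153128
```

View pics/w9.png

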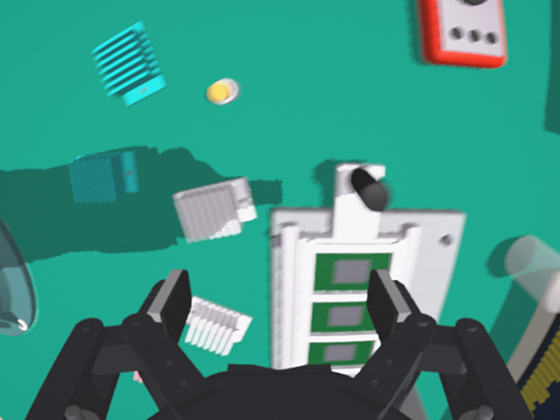

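View pics/s9z.png

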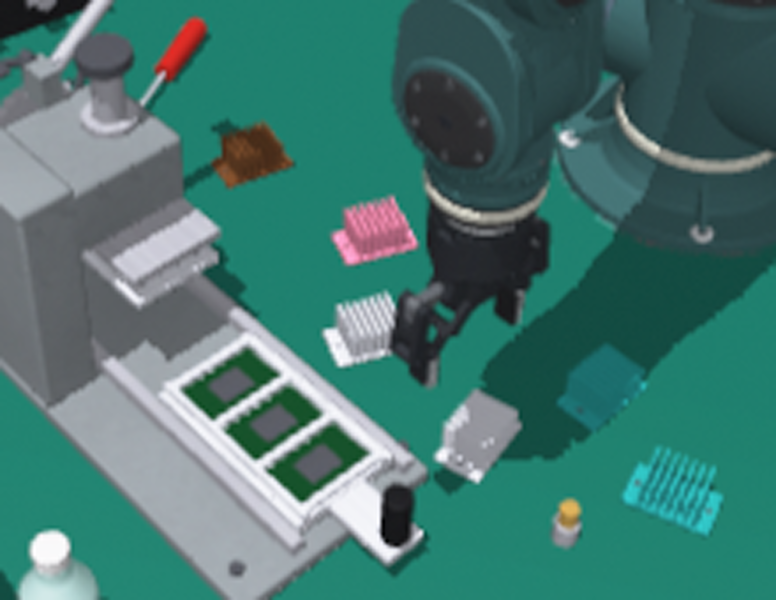

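```bash
cat >> h.py <<'E'
def go(x,y,z,yawdeg,s=None):
    """yawdeg = world direction of jaw axis"""
    s=s or state()
    R0=Ro.from_euler('xyz',s['tool_rot']); R1=Ro.from_euler('xyz',[-np.pi/2,0,np.radians(yawdeg-90)])
    print('slide',((np.array([x,y,z])-s['eef_pos'])/.1).round(3),'dr',((R1*R0.inv()).as_rotvec()/np.pi).round(4))
E
python3 - <<'E'
from h import *
s=state()
for n,ps in (('A',((174,196),(248,177),(257,213),(187,243))),):
    q=np.array([w2w(s,*p,.005) for p in ps]);print(n,q.mean(0),q[:,:2].round(3).tolist())
print('handle',w2w(s,371,195,.09))
P2=np.array([.5828,.0403]); yd=np.array([-.0654,.998]); xd=np.array([.998,.0654])
for k in(-1,0,1): print(k, wproj(s,[*(P2+k*.057*yd),.038]))
print(wproj(s,[.434,.137,.03]))
go(.434,.137,.173,15)
E
python3 - <<'E'
import cv2
im=cv2.imread('pics/w9.png'); cv2.imwrite('pics/w9z.png',cv2.resize(im[150:400,150:450],(720,600),interpolation=cv2.INTER_CUBIC))
E
```

```text
A [0.42553513 0.13342129 0.005     ] [[0.381, 0.143], [0.458, 0.168], [0.469, 0.131], [0.393, 0.09]]
handle [0.5576747  0.18444374 0.09      ]
-1 (np.float64(351.26534440203926), np.float64(348.1912322168271))
0 (np.float64(357.74416892645263), np.float64(310.5894621590887))
1 (np.float64(364.45226480297055), np.float64(264.93864468843174))
(np.float64(218.2628397408307), np.float64(214.15059516750475))
slide [-0.593 -0.264  0.021] dr [ 0.0074 -0.0078  0.0622]
```

View pics/w9z.png

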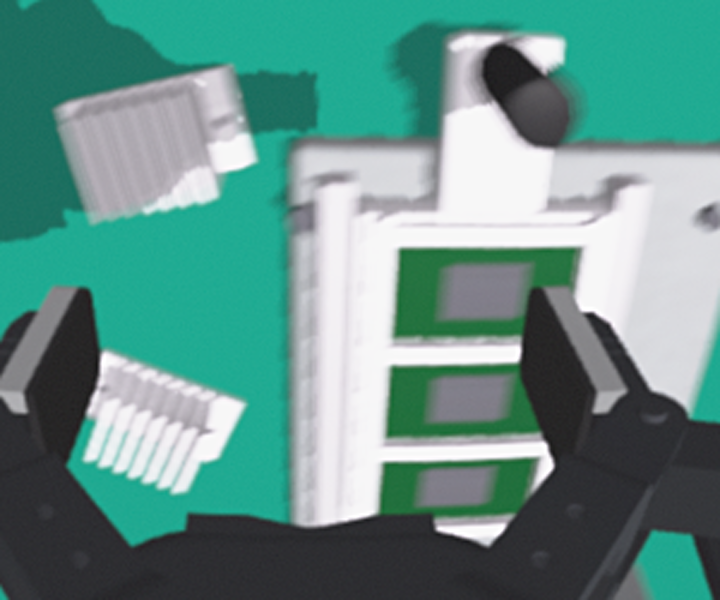

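drive_tool([
  {"slide": [-0.4,-0.2,0],"dr": [0.0074,-0.0078,0.03],"gripper": -1},
  {"slide": [-0.6,-0.26,0.0],"dr": [0.0074,-0.0078,0.0622],"gripper": -1},
  {"slide": [-0.6,-0.26,0.0],"dr": [0.0074,-0.0078,0.0622],"gripper": -1},
  {"slide": [-0.6,-0.26,0.0],"dr": [0.0074,-0.0078,0.0622],"gripper": -1},
])

```text
time_s: 10.6
eef_pos: [0.4338, 0.1376, 0.1719]
tool_rot: [-1.569, 0.0, -1.31]
ft_force: [0.5, -0.5, 0.4]
opening: 0.0855
```

```bash
python3 - <<'E'
from h import *
s=state(); im=save('wrist','w10'); print(s['eef_pos'],s['tool_rot'],np.abs(s['qvel']).max())
cv2.imwrite('pics/w10z.png',cv2.resize(im[120:320,140:420,::-1],(784,560),interpolation=cv2.INTER_CUBIC))
print(wproj(s,[.434,.137,.035]),wproj(s,s['eef_pos']))
E
```

```text
[0.43379981 0.13763599 0.17190832] [-1.56896246e+00  6.81752726e-05 -1.31019295e+00] 0.02719140685977736
(np.float64(277.9692513960366), np.float64(196.41892497511992)) (np.float64(278.072147667081), np.float64(273.1233429914463))
```

View pics/w10z.png

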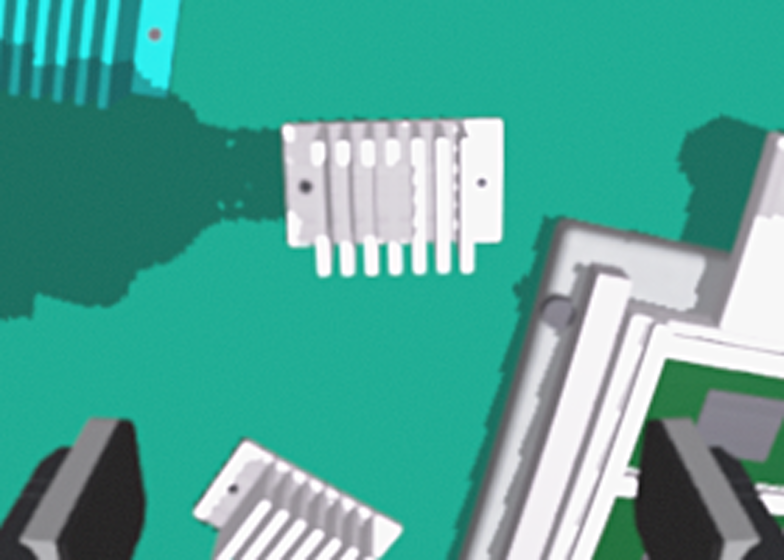

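```bash
python3 - <<'E'
from h import *
s=state()
q=np.array([w2w(s,140+u/2.8,120+v/2.8,.005)[:2] for u,v in ((283,124),(502,118),(502,241),(290,247))])
c=q.mean(0); d=(q[1]+q[2]-q[0]-q[3])/2; print(c,np.linalg.norm(d),np.degrees(np.arctan2(d[1],d[0])), np.linalg.norm((q[0]+q[1]-q[2]-q[3])/2))
h=np.array([w2w(s,140+u/2.8,120+v/2.8,.005)[:2] for u,v in ((305,186),(481,183))]);print(h,h.mean(0),np.degrees(np.arctan2(*(h[1]-h[0])[::-1])))
t=np.array([w2w(s,140+u/2.8,120+v/2.8,.035)[:2] for u,v in ((323,275),(467,272),(318,143),(460,140))]);print(t.mean(0))
E
```

```text
[0.43657392 0.14010146] 0.07634516149825302 16.53995052047816 0.0451194050382246
[[0.40633027 0.13111577]
 [0.46613517 0.14814593]] [0.43623272 0.13963085] 15.894942729714943
[0.43576739 0.13933351]
```

drive_tool([
  {"slide": [0.02,0.02,-0.4],"dr": [0,0,0.006],"gripper": -1},
  {"slide": [0.02,0.02,-0.8],"dr": [0,0,0.006],"gripper": -1},
  {"slide": [0.02,0.02,-1],"dr": [0,0,0.006],"gripper": -1},
  {"slide": [0.02,0.02,-1],"dr": [0,0,0.006],"gripper": -1},
])

```text
time_s: 11.05
eef_pos: [0.4356, 0.1399, 0.0696]
tool_rot: [-1.573, 0.001, -1.292]
ft_force: [-1.0, -0.3, 0.9]
opening: 0.0853
```

```bash
python3 - <<'E'
from h import *
s=state(); im=save('wrist','w11'); print(s['eef_pos'],s['tool_rot'],np.abs(s['qvel']).max())
cv2.imwrite('pics/w11z.png',cv2.resize(im[120:320,140:420,::-1],(784,560),interpolation=cv2.INTER_CUBIC))
E
```

```text
[0.43561853 0.13989942 0.06956578] [-1.57319329e+00  7.67651264e-04 -1.29188796e+00] 0.07258460553021369
```

View pics/w11z.png

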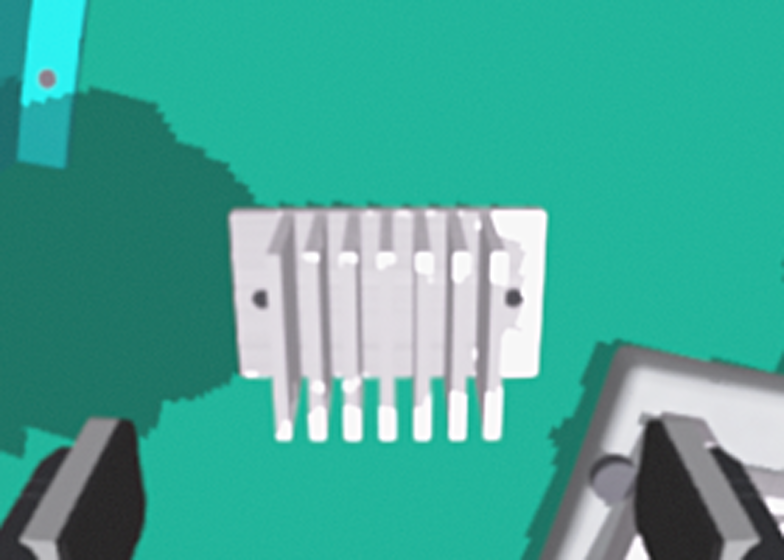

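Well aligned and centred. Descend and grip.

drive_tool([
  {"slide": [0,0,-0.3],"dr": [0,0,0],"gripper": -1},
  {"slide": [0,0,-0.5],"dr": [0,0,0],"gripper": -1},
  {"slide": [0,0,-0.57],"dr": [0,0,0],"gripper": -1},
  {"slide": [0,0,-0.57],"dr": [0,0,0],"gripper": -1},
])

```text
time_s: 11.5
eef_pos: [0.4371, 0.1401, 0.0146]
tool_rot: [-1.571, 0.0, -1.292]
ft_force: [-0.2, 0.4, 0.2]
opening: 0.0855
```

drive_tool([
  {"slide": [0,0,0],"dr": [0,0,0],"gripper": 1},
  {"slide": [0,0,0],"dr": [0,0,0],"gripper": 1},
  {"slide": [0,0,0],"dr": [0,0,0],"gripper": 1},
  {"slide": [0,0,0],"dr": [0,0,0],"gripper": 1},
])

```text
time_s: 11.9
eef_pos: [0.4378, 0.1402, 0.0158]
tool_rot: [-1.569, 0.0, -1.292]
ft_force: [-2.6, -0.2, 13.9]
opening: 0.0485
```

drive_tool([
  {"slide": [0,0,0.3],"dr": [0,0,0],"gripper": 1},
  {"slide": [0,0,0.7],"dr": [0,0,0],"gripper": 1},
  {"slide": [0,0,1],"dr": [0,0,0],"gripper": 1},
  {"slide": [0,0,1],"dr": [0,0,0],"gripper": 1},
])

```text
time_s: 12.3
eef_pos: [0.4398, 0.1406, 0.1197]
tool_rot: [-1.563, -0.001, -1.292]
ft_force: [0.3, -0.8, -1.9]
opening: 0.049
```

```bash
python3 - <<'E'
from h import *
s=state(); print(s['opening'],s['ft_force'])
go(.579,.0972,.115,3.75)
E
```

```text
0.04895328690228496 [ 0.32686328 -0.76509836 -1.8575891 ]
slide [ 1.392 -0.434 -0.047] dr [-0.0002  0.0026 -0.0679]
```

drive_tool([
  {"slide": [0.3,-0.1,0],"dr": [0,0.002,-0.03],"gripper": 1},
  {"slide": [0.6,-0.2,0],"dr": [0,0.002,-0.068],"gripper": 1},
  {"slide": [0.9,-0.4,0],"dr": [0,0.002,-0.068],"gripper": 1},
  {"slide": [0.9,-0.43,0],"dr": [0,0.002,-0.068],"gripper": 1},
])

```text
time_s: 12.7
eef_pos: [0.5328, 0.0959, 0.1191]
tool_rot: [-1.568, -0.0, -1.507]
ft_force: [-0.6, -0.2, -1.9]
opening: 0.0489
```

drive_tool([
  {"slide": [0.3,0,0],"dr": [0,0,0],"gripper": 1},
  {"slide": [0.48,0,0],"dr": [0,0,0],"gripper": 1},
  {"slide": [0.48,0,0],"dr": [0,0,0],"gripper": 1},
  {"slide": [0.48,0,0],"dr": [0,0,0],"gripper": 1},
  {"slide": [0.48,0,0],"dr": [0,0,0],"gripper": 1},
])

```text
time_s: 13.2
eef_pos: [0.5797, 0.096, 0.1189]
tool_rot: [-1.569, -0.0, -1.507]
ft_force: [-0.1, -0.1, -0.6]
opening: 0.049
```

```bash
python3 - <<'E'
from h import *
s=state(); im=save('wrist','w12'); print(s['eef_pos'],s['tool_rot'],s['opening'],np.abs(s['qvel']).max())
cv2.imwrite('pics/w12z.png',cv2.resize(im[120:320,140:420,::-1],(784,560),interpolation=cv2.INTER_CUBIC))
P2=np.array([.5828,.0403]); yd=np.array([-.0654,.998]); xd=np.array([.998,.0654])
for k in(-1,0,1):
  for a,b in ((-.041,-.025),(.041,-.025),(.041,.025),(-.041,.025)):
    u,v=wproj(s,[*(P2+(k*.057+b)*yd+a*xd),.044]);print(k,round((u-140)*2.8),round((v-120)*2.8))
E
```

```text
[0.57973109 0.09602584 0.11889187] [-1.56860120e+00 -1.17407110e-04 -1.50705617e+00] 0.04902483800432806 0.00461771804115544
-1 262 668
-1 510 667
-1 522 552
-1 250 552
0 248 534
0 523 533
0 536 386
0 234 387
1 232 364
1 537 363
1 548 183
1 220 184
```

View pics/w12z.png

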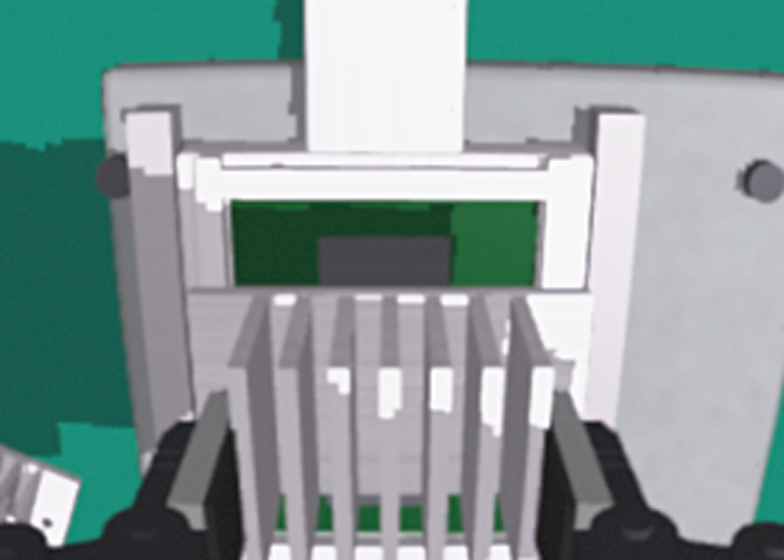

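```bash
python3 - <<'E'
from h import *
s=state(); C=s['eef_pos'][:2]; yd=np.array([-.0654,.998]); xd=np.array([.998,.0654])
for zb in (.101,.103,.105):
  for a,b,h in ((-.038,.022,.005),(.038,.022,.005),(-.025,.022,.035),(.025,.022,.035)):
    u,v=wproj(s,[*(C+b*yd+a*xd),zb+h]);print(zb,round((u-140)*2.8),round((v-120)*2.8))
f=lambda u,v,z:w2w(s,140+u/2.8,120+v/2.8,z)
print('pocket far edge mid',f(384,199,.044),f(232,200,.044),f(538,200,.044))
print('base far-y edge',f(104,70,.018))
print('plate', f(178,155,.04))
# handle height? camera pos
print(wrist_pose(s)[0][:3,3])
E
```

```text
0.101 184 290
0.101 589 289
0.101 227 361
0.101 547 360
0.103 182 294
0.103 591 293
0.103 224 366
0.103 549 365
0.105 180 298
0.105 593 297
0.105 222 372
0.105 552 371
pocket far edge mid [0.57789934 0.11785989 0.044     ] [0.53971262 0.11533328 0.044     ] [0.61659852 0.12013084 0.044     ]
base far-y edge [0.49833177 0.14337509 0.018     ]
plate [0.52484826 0.12531829 0.04      ]
[0.57434884 0.17963889 0.26253891]
```

drive_tool([
  {"slide": [0,-0.034,-0.3],"dr": [0,0,0],"gripper": 1},
  {"slide": [0,-0.034,-0.5],"dr": [0,0,0],"gripper": 1},
  {"slide": [0,-0.034,-0.53],"dr": [0,0,0],"gripper": 1},
  {"slide": [0,-0.034,-0.53],"dr": [0,0,0],"gripper": 1},
])

```text
time_s: 13.65
eef_pos: [0.5793, 0.0927, 0.0663]
tool_rot: [-1.569, -0.0, -1.507]
ft_force: [0.3, -0.0, -0.4]
opening: 0.0488
```

```bash
python3 - <<'E'
from h import *
s=state(); im=save('wrist','w13'); print(s['eef_pos'],s['tool_rot'],s['opening'],np.abs(s['qvel']).max(),s['ft_force'])
cv2.imwrite('pics/w13z.png',cv2.resize(im[120:320,140:420,::-1],(784,560),interpolation=cv2.INTER_CUBIC))
E
```

```text
[0.57934037 0.09273711 0.06627835] [-1.56887513e+00 -9.93404539e-05 -1.50685607e+00] 0.0488309130656838 0.030892733983424618 [ 0.3307328  -0.04602988 -0.4110916 ]
```

View pics/w13z.png

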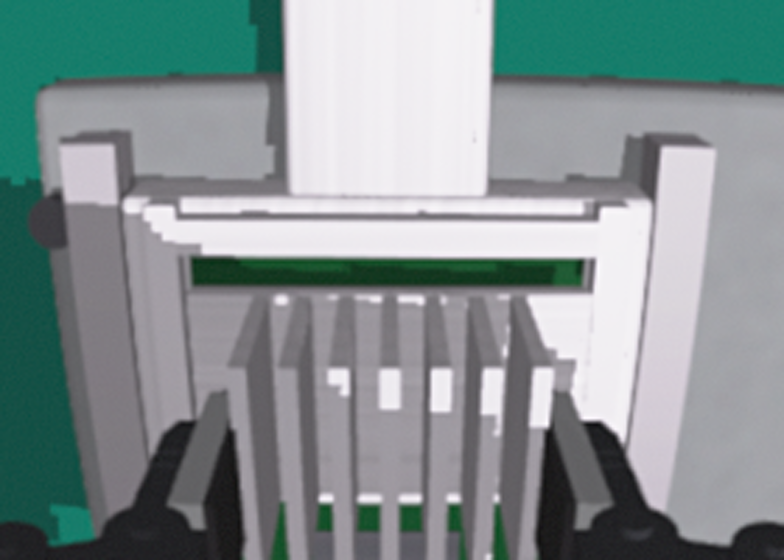

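```bash
python3 - <<'E'
from h import *
s=state()
f=lambda u,v,z:w2w(s,140+u/2.8,120+v/2.8,z)
print('pocket far edge mid',f(388,257,.044)); print('flange far',f(390,289,.0555)); print('plate end',f(388,200,.04),'near rib', f(390,500,.044))
print('lr',f(183,280,.044),f(594,280,.044))
E
```

```text
pocket far edge mid [0.57859032 0.11770732 0.044     ]
flange far [0.57905067 0.11559293 0.0555    ]
plate end [0.57794932 0.12802649 0.04      ] near rib [0.58261143 0.06121231 0.044     ]
lr [0.53822319 0.11030037 0.044     ] [0.61985191 0.11536935 0.044     ]
```

drive_tool([
  {"slide": [0,-0.007,-0.04],"dr": [0,0,0],"gripper": 1},
  {"slide": [0,-0.007,-0.08],"dr": [0,0,0],"gripper": 1},
  {"slide": [0,-0.007,-0.11],"dr": [0,0,0],"gripper": 1},
  {"slide": [0,-0.007,-0.12],"dr": [0,0,0],"gripper": 1},
])

```text
time_s: 14.1
eef_pos: [0.5798, 0.0921, 0.0547]
tool_rot: [-1.568, -0.0, -1.507]
ft_force: [-0.7, 0.2, -0.6]
opening: 0.0487
```

drive_tool([
  {"slide": [0,0,-0.01],"dr": [0,0,0],"gripper": 1},
  {"slide": [0,0,-0.01],"dr": [0,0,0],"gripper": -1},
  {"slide": [0,0,-0.01],"dr": [0,0,0],"gripper": -1},
  {"slide": [0,0,-0.01],"dr": [0,0,0],"gripper": -1},
])

```text
time_s: 14.5
eef_pos: [0.5798, 0.092, 0.0537]
tool_rot: [-1.568, -0.0, -1.507]
ft_force: [0.6, 0.3, 0.2]
opening: 0.085
```

drive_tool([
  {"slide": [0,0,0.3],"dr": [0,0,0],"gripper": -1},
  {"slide": [0,0,0.7],"dr": [0,0,0],"gripper": -1},
  {"slide": [0,0,1],"dr": [0,0,0],"gripper": -1},
  {"slide": [0,0,1],"dr": [0,0,0],"gripper": -1},
])

```text
time_s: 14.9
eef_pos: [0.5817, 0.0921, 0.1577]
tool_rot: [-1.562, -0.0, -1.507]
ft_force: [0.7, 0.2, 0.5]
opening: 0.0854
```

```bash
python3 - <<'E'
from h import *
s=state(); im=save('wrist','w14'); print(s['eef_pos'],s['tool_rot'],s['opening'])
cv2.imwrite('pics/w14z.png',cv2.resize(im[80:360,80:480,::-1],(800,560),interpolation=cv2.INTER_CUBIC))
im=save('top','t14');cv2.imwrite('pics/t14z.png',cv2.resize(im[100:300,200:460,::-1],(780,600),interpolation=cv2.INTER_CUBIC))
go(.434,-.0135,.17,-18)
E
```

```text
[0.58171812 0.09213045 0.15768863] [-1.56161925e+00 -4.16724883e-04 -1.50679224e+00] 0.08538852698329748
slide [-1.461 -1.055  0.16 ] dr [ 0.0002  0.0013 -0.1203]
```

View pics/w14z.png

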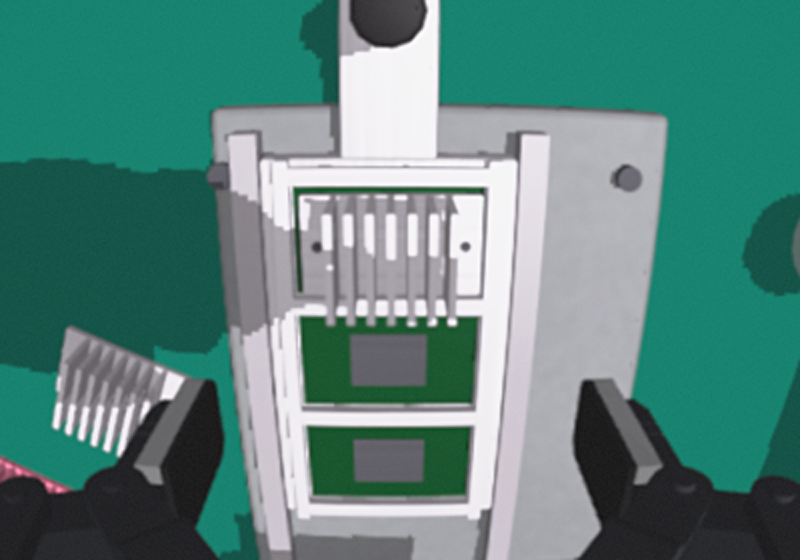

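View pics/t14z.png

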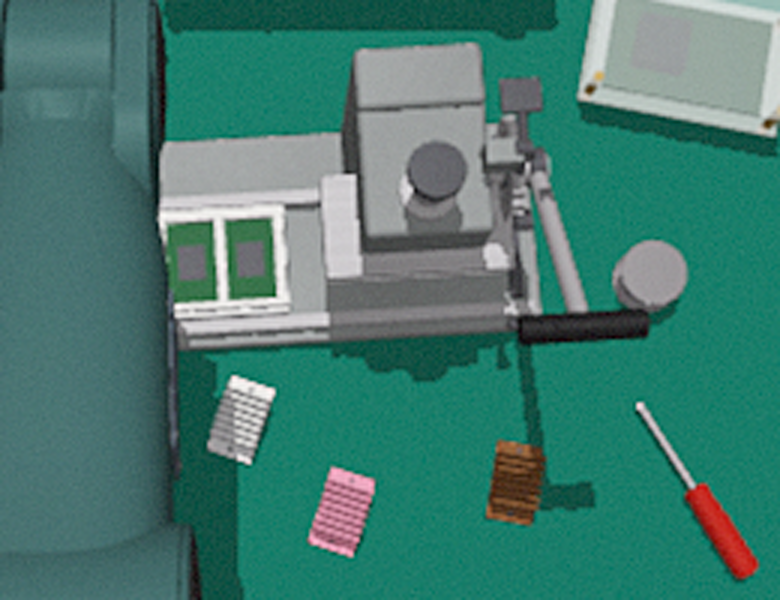

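The first heatsink sits in pocket 3. Next is heatsink B.

drive_tool([
  {"slide": [-0.4,-0.3,0.16],"dr": [0,0.001,-0.04],"gripper": -1},
  {"slide": [-0.7,-0.5,0.16],"dr": [0,0.001,-0.08],"gripper": -1},
  {"slide": [-0.8,-0.6,0.16],"dr": [0,0.001,-0.12],"gripper": -1},
  {"slide": [-0.8,-0.6,0.16],"dr": [0,0.001,-0.12],"gripper": -1},
])

```text
time_s: 15.4
eef_pos: [0.4984, 0.0312, 0.1692]
tool_rot: [-1.571, -0.001, -1.888]
ft_force: [0.2, -0.3, -1.0]
opening: 0.0853
```

drive_tool([
  {"slide": [-0.4,-0.3,0],"dr": [0,0,0],"gripper": -1},
  {"slide": [-0.66,-0.45,0],"dr": [0,0,0],"gripper": -1},
  {"slide": [-0.66,-0.45,0],"dr": [0,0,0],"gripper": -1},
  {"slide": [-0.66,-0.45,0],"dr": [0,0,0],"gripper": -1},
])

```text
time_s: 15.8
eef_pos: [0.4329, -0.0137, 0.1689]
tool_rot: [-1.572, -0.001, -1.886]
ft_force: [1.2, -0.3, 0.4]
opening: 0.0856
```

```bash
python3 - <<'E'
from h import *
s=state(); im=save('wrist','w15'); print(s['eef_pos'],s['tool_rot'],s['opening'])
cv2.imwrite('pics/w15z.png',cv2.resize(im[120:320,140:420,::-1],(784,560),interpolation=cv2.INTER_CUBIC))
E
```

```text
[ 0.43287712 -0.01367093  0.16891907] [-1.57155750e+00 -8.99061020e-04 -1.88588848e+00] 0.08559799671634297
```

View pics/w15z.png

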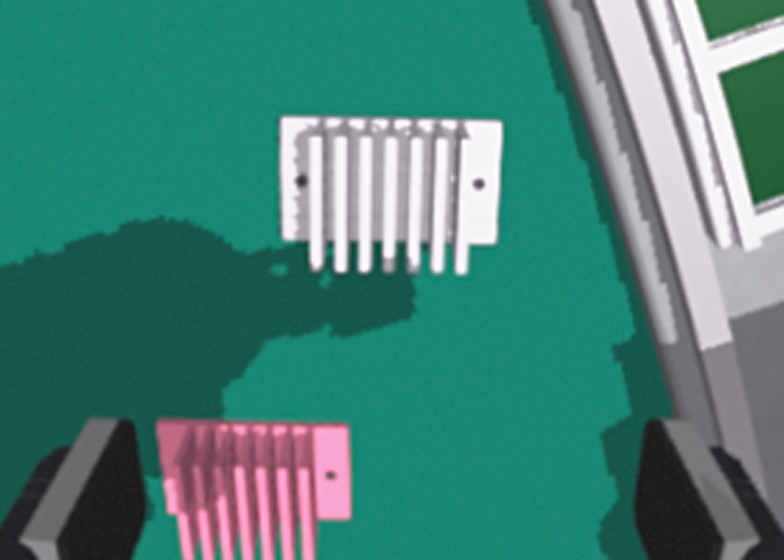

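```bash
python3 - <<'E'
from h import *
s=state()
f=lambda u,v,z:w2w(s,140+u/2.8,120+v/2.8,z)[:2]
q=np.array([f(u,v,.005) for u,v in ((280,116),(502,121),(498,244),(282,241))])
c=q.mean(0); d=(q[1]+q[2]-q[0]-q[3])/2; print(c,np.linalg.norm(d),np.degrees(np.arctan2(d[1],d[0])), np.linalg.norm((q[0]+q[1]-q[2]-q[3])/2))
h=np.array([f(*p,.005) for p in ((301,181),(479,184))]);print(h.mean(0),np.degrees(np.arctan2(*(h[1]-h[0])[::-1])))
go(*h.mean(0),.07,-19)
E
```

```text
[ 0.43497758 -0.0106822 ] 0.0768422966825254 -19.13174815787458 0.04502086545746915
[ 0.43468952 -0.01096966] -19.057138874437115
slide [ 0.014  0.025 -0.989] dr [ 0.0002 -0.0003 -0.0053]
```

drive_tool([
  {"slide": [0.0,0.022,-0.4],"dr": [0,0,-0.0053],"gripper": -1},
  {"slide": [0.0,0.022,-0.8],"dr": [0,0,-0.0053],"gripper": -1},
  {"slide": [0.0,0.022,-1],"dr": [0,0,-0.0053],"gripper": -1},
  {"slide": [0.0,0.022,-1],"dr": [0,0,-0.0053],"gripper": -1},
])

```text
time_s: 16.25
eef_pos: [0.4326, -0.0104, 0.0666]
tool_rot: [-1.576, -0.001, -1.9]
ft_force: [-0.5, 0.3, 1.1]
opening: 0.0852
```

```bash
python3 - <<'E'
from h import *
s=state(); im=save('wrist','w16'); print(s['eef_pos'],s['tool_rot'],s['opening'])
cv2.imwrite('pics/w16z.png',cv2.resize(im[120:320,140:420,::-1],(784,560),interpolation=cv2.INTER_CUBIC))
E
```

```text
[ 0.43261815 -0.01038893  0.06655244] [-1.57594767e+00 -1.26597205e-03 -1.90025984e+00] 0.08524801506238153
```

View pics/w16z.png

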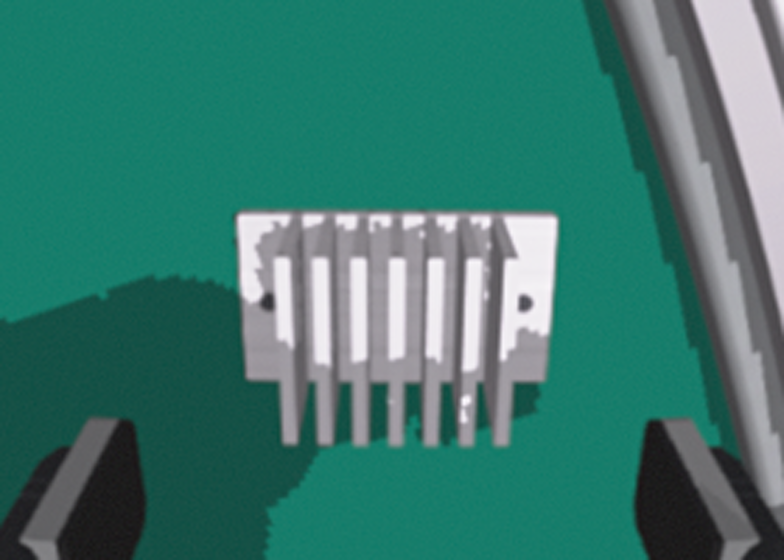

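drive_tool([
  {"slide": [0.01,0,-0.3],"dr": [0,0,0],"gripper": -1},
  {"slide": [0.01,0,-0.48],"dr": [0,0,0],"gripper": -1},
  {"slide": [0.01,0,-0.54],"dr": [0,0,0],"gripper": -1},
  {"slide": [0.01,0,-0.54],"dr": [0,0,0],"gripper": -1},
])

```text
time_s: 16.7
eef_pos: [0.4351, -0.0106, 0.0146]
tool_rot: [-1.574, -0.001, -1.9]
ft_force: [-0.8, -0.1, -0.6]
opening: 0.0856
```

drive_tool([
  {"slide": [0,0,0],"dr": [0,0,0],"gripper": 1},
  {"slide": [0,0,0],"dr": [0,0,0],"gripper": 1},
  {"slide": [0,0,0],"dr": [0,0,0],"gripper": 1},
  {"slide": [0,0,0],"dr": [0,0,0],"gripper": 1},
])

```text
time_s: 17.1
eef_pos: [0.4358, -0.0107, 0.0157]
tool_rot: [-1.572, -0.001, -1.9]
ft_force: [-2.5, 1.2, 14.9]
opening: 0.0486
```

drive_tool([
  {"slide": [0,0,0.3],"dr": [0,0,0],"gripper": 1},
  {"slide": [0,0,0.7],"dr": [0,0,0],"gripper": 1},
  {"slide": [0,0,1],"dr": [0,0,0],"gripper": 1},
  {"slide": [0,0,1],"dr": [0,0,0],"gripper": 1},
])

```text
time_s: 17.5
eef_pos: [0.4377, -0.011, 0.1194]
tool_rot: [-1.566, 0.0, -1.9]
ft_force: [0.3, -0.6, -0.9]
opening: 0.0484
```

```bash
python3 - <<'E'
from h import *
s=state(); print(s['opening'],s['ft_force'])
go(.587,-.0215,.118,3.7)
E
```

```text
0.0484283575704271 [ 0.32447112 -0.60517225 -0.92903433]
slide [ 1.493 -0.105 -0.014] dr [0.0002 0.0016 0.1253]
```

drive_tool([
  {"slide": [0.3,0.1,0],"dr": [0,0.0016,0.04],"gripper": 1},
  {"slide": [0.6,0.3,0],"dr": [0,0.0016,0.08],"gripper": 1},
  {"slide": [0.9,0.46,0],"dr": [0,0.0016,0.125],"gripper": 1},
  {"slide": [0.95,0.46,0],"dr": [0,0.0016,0.125],"gripper": 1},
])

```text
time_s: 17.9
eef_pos: [0.5352, 0.0364, 0.1187]
tool_rot: [-1.57, -0.0, -1.501]
ft_force: [0.2, -0.7, -1.6]
opening: 0.0488
```

```bash
python3 - <<'E'
from h import *
s=state(); print(s['opening'],s['ft_force'])
go(.583,.036,.118,3.7)
E
```

```text
0.04881656298291455 [ 0.1879362  -0.70465954 -1.61844232]
slide [ 0.478 -0.004 -0.007] dr [ 0.0001  0.0003 -0.0017]
```

drive_tool([
  {"slide": [0.3,0,0],"dr": [0,0,-0.0017],"gripper": 1},
  {"slide": [0.48,0,-0.2],"dr": [0,0,-0.0017],"gripper": 1},
  {"slide": [0.48,0,-0.45],"dr": [0,0,-0.0017],"gripper": 1},
  {"slide": [0.48,0,-0.53],"dr": [0,0,-0.0017],"gripper": 1},
  {"slide": [0.48,0,-0.53],"dr": [0,0,-0.0017],"gripper": 1},
])

```text
time_s: 18.4
eef_pos: [0.5817, 0.0362, 0.0647]
tool_rot: [-1.573, 0.0, -1.507]
ft_force: [-0.3, -0.8, -1.1]
opening: 0.0484
```

```bash
python3 - <<'E'
from h import *
s=state(); im=save('wrist','w17'); print(s['eef_pos'],s['tool_rot'],s['opening'],np.abs(s['qvel']).max(),s['ft_force'])
cv2.imwrite('pics/w17z.png',cv2.resize(im[120:320,140:420,::-1],(784,560),interpolation=cv2.INTER_CUBIC))
E
```

```text
[0.58173504 0.03624506 0.06470691] [-1.57263007e+00  6.93365216e-05 -1.50691687e+00] 0.048405892257843704 0.03662161753739623 [-0.32541617 -0.82278332 -1.12432033]
```

View pics/w17z.png

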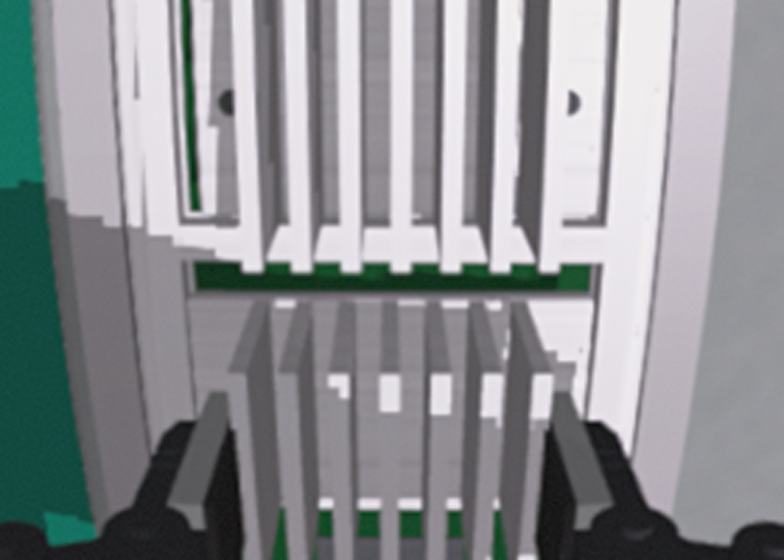

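```bash
python3 - <<'E'
from h import *
s=state()
f=lambda u,v,z:w2w(s,140+u/2.8,120+v/2.8,z)
print('pocket far edge',f(388,262,.044)); print('flange far',f(390,297,.0539)); print('lr',f(187,285,.044),f(600,285,.044)); print('fl',f(188,300,.0539),f(592,300,.0539))
E
```

```text
pocket far edge [0.58107139 0.0605534  0.044     ]
flange far [0.58164449 0.05729716 0.0539    ]
lr [0.54166277 0.05314712 0.044     ] [0.62336191 0.05832283 0.044     ]
fl [0.54393883 0.05413075 0.0539    ] [0.61949288 0.0589233  0.0539    ]
```

drive_tool([
  {"slide": [0.005,0,-0.03],"dr": [0,0,0],"gripper": 1},
  {"slide": [0.005,0,-0.07],"dr": [0,0,0],"gripper": 1},
  {"slide": [0.005,0,-0.105],"dr": [0,0,0],"gripper": 1},
  {"slide": [0.005,0,-0.11],"dr": [0,0,0],"gripper": 1},
])

```text
time_s: 18.85
eef_pos: [0.5827, 0.0363, 0.0547]
tool_rot: [-1.571, -0.0, -1.507]
ft_force: [0.7, -0.4, -0.5]
opening: 0.0485
```

drive_tool([
  {"slide": [0,0,-0.01],"dr": [0,0,0],"gripper": 1},
  {"slide": [0,0,-0.01],"dr": [0,0,0],"gripper": -1},
  {"slide": [0,0,-0.01],"dr": [0,0,0],"gripper": -1},
  {"slide": [0,0,-0.01],"dr": [0,0,0],"gripper": -1},
])

```text
time_s: 19.25
eef_pos: [0.5828, 0.0362, 0.0538]
tool_rot: [-1.571, -0.0, -1.507]
ft_force: [0.6, 1.5, 0.5]
opening: 0.0854
```

drive_tool([
  {"slide": [0,0,0.3],"dr": [0,0,0],"gripper": -1},
  {"slide": [0,0,0.7],"dr": [0,0,0],"gripper": -1},
  {"slide": [0,0,1],"dr": [0,0,0],"gripper": -1},
  {"slide": [0,0.5,1],"dr": [0,0,0],"gripper": -1},
  {"slide": [-0.1,1,1],"dr": [0,0,0],"gripper": -1},
])

```text
time_s: 19.75
eef_pos: [0.5744, 0.1357, 0.1549]
tool_rot: [-1.568, -0.0, -1.51]
ft_force: [1.0, 0.4, -1.6]
opening: 0.0859
```

drive_tool([
  {"slide": [0,0.4,0],"dr": [0,0,0],"gripper": -1},
  {"slide": [0,0.4,0],"dr": [0,0,0],"gripper": -1},
  {"slide": [0,0.4,0],"dr": [0,0,0],"gripper": -1},
])

```text
time_s: 20.05
eef_pos: [0.5742, 0.1763, 0.1548]
tool_rot: [-1.568, -0.0, -1.508]
ft_force: [-0.4, -0.3, -0.2]
opening: 0.0853
```

```bash
python3 - <<'E'
from h import *
s=state(); im=save('wrist','w18'); print(s['eef_pos'],s['tool_rot'],s['opening'])
im=save('scene','s18');cv2.imwrite('pics/s18z.png',cv2.resize(im[150:320,200:420,::-1],(776,600),interpolation=cv2.INTER_CUBIC))
save('top','t18')
E
```

```text
[0.57423285 0.1763406  0.15484706] [-1.56797603e+00 -3.06515582e-04 -1.50788336e+00] 0.085285113557101
```

View pics/w18.png

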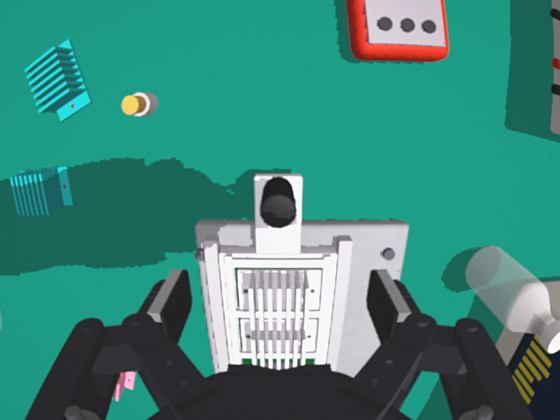

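View pics/s18z.png

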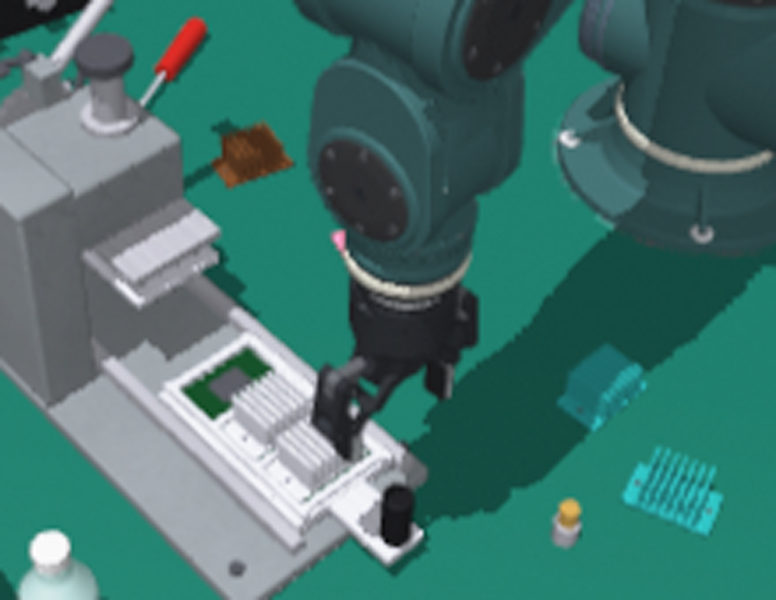

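View pics/t18.png

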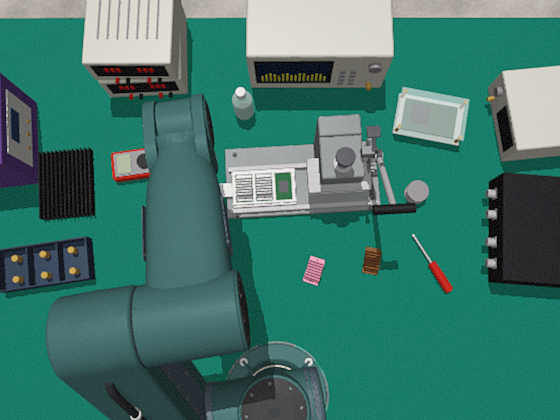

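Both heatsinks are seated, in pockets 3 and 2, and no other silver one is on the bench. Pinching the handle now.

drive_tool([
  {"slide": [-0.01,0.1,-0.4],"dr": [0,0,0],"gripper": -1},
  {"slide": [-0.01,0.1,-0.8],"dr": [0,0,0],"gripper": -1},
  {"slide": [-0.01,0.1,-0.93],"dr": [0,0,0],"gripper": -1},
  {"slide": [-0.01,0.1,-0.93],"dr": [0,0,0],"gripper": -1},
])

```text
time_s: 20.6
eef_pos: [0.5724, 0.1834, 0.0599]
tool_rot: [-1.572, -0.001, -1.512]
ft_force: [-0.4, -0.0, 0.6]
opening: 0.0853
```

drive_tool([
  {"slide": [0,0,0],"dr": [0,0,0],"gripper": 1},
  {"slide": [0,0,0],"dr": [0,0,0],"gripper": 1},
  {"slide": [0,0,0],"dr": [0,0,0],"gripper": 1},
  {"slide": [0,0,0],"dr": [0,0,0],"gripper": 1},
  {"slide": [0,0,0],"dr": [0,0,0],"gripper": 1},
])

```text
time_s: 21.1
eef_pos: [0.5733, 0.1834, 0.0609]
tool_rot: [-1.57, -0.001, -1.512]
ft_force: [0.8, -1.0, 5.4]
opening: 0.0244
```

Push home smoothly (direction (0.0654, -0.998), 0.21 m).

drive_tool([
  {"slide": [0.01,-0.15,0],"dr": [0,0,0],"gripper": 1},
  {"slide": [0.025,-0.4,0],"dr": [0,0,0],"gripper": 1},
  {"slide": [0.04,-0.6,0],"dr": [0,0,0],"gripper": 1},
  {"slide": [0.05,-0.75,0],"dr": [0,0,0],"gripper": 1},
  {"slide": [0.052,-0.8,0],"dr": [0,0,0],"gripper": 1},
])

```text
time_s: 21.6
eef_pos: [0.5781, 0.1022, 0.0609]
tool_rot: [-1.57, -0.001, -1.513]
ft_force: [-4.1, 2.4, -0.5]
opening: 0.0247
```

drive_tool([
  {"slide": [0.01,-0.15,0],"dr": [0,0,0],"gripper": 1},
  {"slide": [0.025,-0.4,0],"dr": [0,0,0],"gripper": 1},
  {"slide": [0.04,-0.6,0],"dr": [0,0,0],"gripper": 1},
  {"slide": [0.05,-0.75,0],"dr": [0,0,0],"gripper": 1},
  {"slide": [0.052,-0.8,0],"dr": [0,0,0],"gripper": 1},
])

```text
time_s: 22.1
eef_pos: [0.5829, 0.0212, 0.0609]
tool_rot: [-1.571, -0.001, -1.514]
ft_force: [-4.1, 2.3, 0.2]
opening: 0.0242
```

drive_tool([
  {"slide": [0.007,-0.1,0],"dr": [0,0,0],"gripper": 1},
  {"slide": [0.015,-0.22,0],"dr": [0,0,0],"gripper": 1},
  {"slide": [0.023,-0.34,0],"dr": [0,0,0],"gripper": 1},
  {"slide": [0.025,-0.36,0],"dr": [0,0,0],"gripper": 1},
  {"slide": [0.025,-0.36,0],"dr": [0,0,0],"gripper": 1},
])

```text
time_s: 22.6
eef_pos: [0.5851, -0.0161, 0.0609]
tool_rot: [-1.572, -0.002, -1.515]
ft_force: [-5.4, -1.9, 0.9]
opening: 0.0243
```

drive_tool([
  {"slide": [0.005,-0.05,0],"dr": [0,0,0],"gripper": 1},
  {"slide": [0.006,-0.09,0],"dr": [0,0,0],"gripper": 1},
  {"slide": [0.008,-0.12,0],"dr": [0,0,0],"gripper": 1},
  {"slide": [0.008,-0.14,0],"dr": [0,0,0],"gripper": 1},
  {"slide": [0.008,-0.14,0],"dr": [0,0,0],"gripper": 1},
])

```text
time_s: 23.1
eef_pos: [0.5855, -0.0246, 0.0609]
tool_rot: [-1.571, 0.01, -1.511]
ft_force: [-2.0, 45.2, 5.5]
opening: 0.0241
```

At the home stop (45 N). Release and rise.

drive_tool([
  {"slide": [0,0.0,0],"dr": [0,-0.003,0],"gripper": 1},
  {"slide": [0,0,0],"dr": [0,-0.003,0],"gripper": -1},
  {"slide": [0,0,0],"dr": [0,-0.003,0],"gripper": -1},
  {"slide": [0,0,0],"dr": [0,-0.003,0],"gripper": -1},
  {"slide": [0,0,0.1],"dr": [0,-0.003,0],"gripper": -1},
])

```text
time_s: 23.6
eef_pos: [0.5851, -0.025, 0.0704]
tool_rot: [-1.563, 0.01, -1.512]
ft_force: [-0.2, -0.0, -0.4]
opening: 0.0806
```

drive_tool([
  {"slide": [0,0.0,0.5],"dr": [0,0,0],"gripper": -1},
  {"slide": [0,0.1,0.9],"dr": [0,0,0],"gripper": -1},
  {"slide": [0,0.4,1],"dr": [0,0,0],"gripper": -1},
  {"slide": [0,0.8,1],"dr": [0,0,0],"gripper": -1},
  {"slide": [0,0.8,1],"dr": [0,0,0],"gripper": -1},
])

```text
time_s: 24.1
eef_pos: [0.5852, 0.0581, 0.1718]
tool_rot: [-1.561, 0.01, -1.509]
ft_force: [-1.5, -0.0, 0.6]
opening: 0.0852
```

```bash
python3 - <<'E'
from h import *
s=state(); print(s['eef_pos'],s['tool_rot'],s['opening'])
im=save('scene','s19');cv2.imwrite('pics/s19z.png',cv2.resize(im[110:320,150:410,::-1],(743,600),interpolation=cv2.INTER_CUBIC))
save('wrist','w19')
E
```

```text
[0.58523209 0.05813246 0.17182851] [-1.56141442  0.01032765 -1.50910904] 0.08518997593209167
```

View pics/s19z.png

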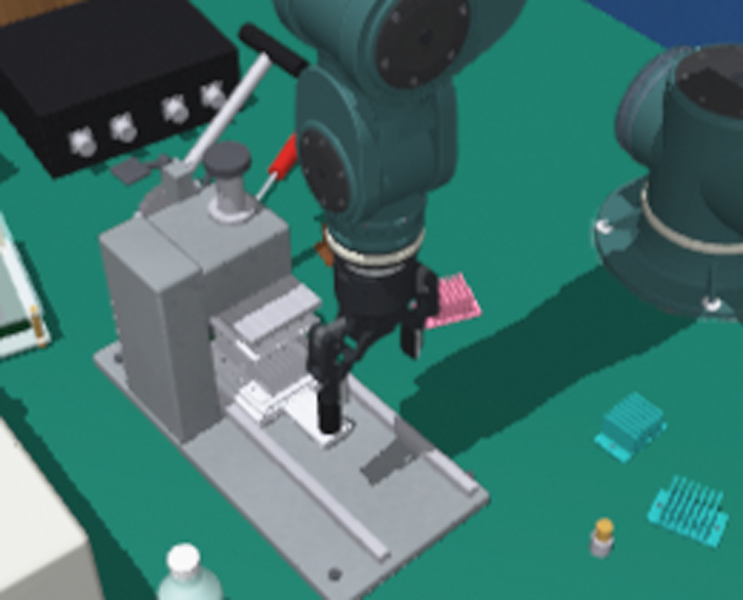

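View pics/w19.png

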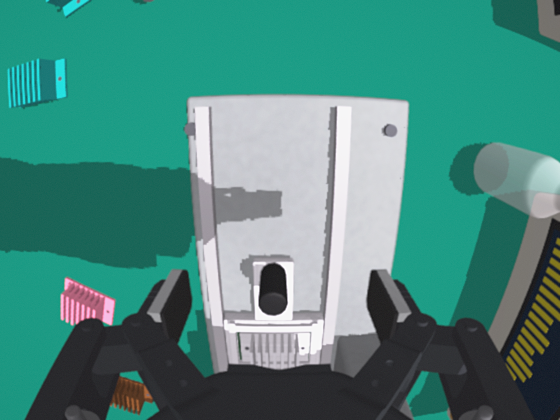

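Carriage is home, with the heatsinks under the raised plate. Moving above the lever grip.

drive_tool([
  {"slide": [-0.1,0,0.5],"dr": [0,-0.003,0],"gripper": 1},
  {"slide": [-0.3,0,1],"dr": [0,-0.003,0],"gripper": 1},
  {"slide": [-0.5,0,1],"dr": [0,-0.003,0],"gripper": 1},
])

```text
time_s: 24.5
eef_pos: [0.5365, 0.0542, 0.276]
tool_rot: [-1.546, 0.008, -1.512]
ft_force: [-0.2, 0.1, -1.8]
opening: 0.0439
```

drive_tool([
  {"slide": [-0.1,0,0.5],"dr": [0,0,0],"gripper": 1},
  {"slide": [-0.4,-0.3,1],"dr": [0,0,0],"gripper": 1},
  {"slide": [-0.7,-0.6,1],"dr": [0,0,0],"gripper": 1},
  {"slide": [-0.7,-0.9,1],"dr": [0,0,0],"gripper": 1},
])

```text
time_s: 24.9
eef_pos: [0.4644, -0.0371, 0.3792]
tool_rot: [-1.542, 0.006, -1.511]
ft_force: [1.2, -0.2, -0.4]
opening: -0.0001
```

drive_tool([
  {"slide": [0,-0.5,0.2],"dr": [0,0,0],"gripper": 1},
  {"slide": [0,-1,0.3],"dr": [0,0,0],"gripper": 1},
  {"slide": [0,-1,0.3],"dr": [0,0,0],"gripper": 1},
])

```text
time_s: 25.2
eef_pos: [0.4639, -0.1422, 0.4099]
tool_rot: [-1.542, 0.004, -1.517]
ft_force: [-0.3, 0.2, -0.8]
opening: -0.0001
```

```bash
python3 - <<'E'
from h import *
s=state(); print(s['eef_pos'],s['tool_rot'],s['opening'])
go(.461,-.2,.40,3.7)
E
```

```text
[ 0.46389675 -0.14220359  0.40991567] [-1.54191524  0.00448181 -1.51671238] -6.569050206698449e-05
slide [-0.029 -0.578 -0.099] dr [-0.002   0.0091  0.0034]
```

drive_tool([
  {"slide": [0,-0.3,-0.05],"dr": [-0.002,0.0091,0.003],"gripper": 1},
  {"slide": [0,-0.6,-0.1],"dr": [-0.002,0.0091,0.003],"gripper": 1},
  {"slide": [0,-0.6,-0.1],"dr": [-0.002,0.0091,0.003],"gripper": 1},
  {"slide": [0,-0.6,-0.1],"dr": [-0.002,0.0091,0.003],"gripper": 1},
])

```text
time_s: 25.6
eef_pos: [0.4635, -0.2028, 0.3998]
tool_rot: [-1.571, 0.0, -1.509]
ft_force: [-0.1, -0.7, 0.7]
opening: 0.0001
```

```bash
python3 - <<'E'
from h import *
s=state(); save('wrist','w20'); save('top','t20'); print(s['eef_pos'],s['tool_rot']); print(wproj(s,[.461,-.280,.333]))
E
```

```text
[ 0.4634987  -0.20282686  0.39977129] [-1.57133302e+00  3.77453834e-04 -1.50930268e+00]
(np.float64(269.4043602374231), np.float64(313.5944462953511))
```

View pics/w20.png

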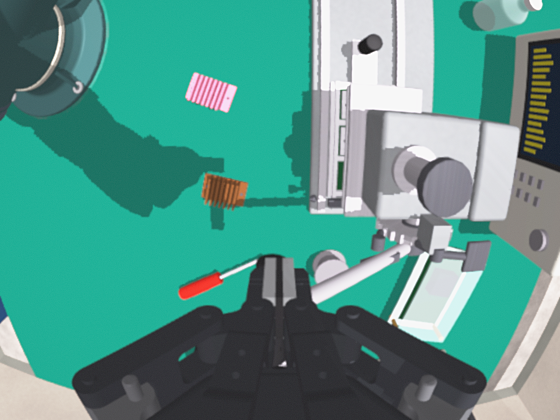

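```bash
python3 - <<'E'
from h import *
s={'eef_pos':np.array([.64886854,-.19400295,.4031015]),'tool_rot':np.array([-1.56771402,-.00026,-1.53024])}
for p in ((77,299),(63,254),(91,343)): print(w2w(s,*p,.334))
for p in ((.461,-.28,.334),(.46,-.231,.334)): print(wproj(s,p))
E
```

```text
[ 0.46637676 -0.27840789  0.334     ]
[ 0.46368222 -0.23187229  0.334     ]
[ 0.46599862 -0.33313694  0.334     ]
(np.float64(72.92827651325479), np.float64(299.609958528541))
(np.float64(59.6566177869133), np.float64(252.71773387299072))
```

drive_tool([
  {"slide": [0,-0.4,0],"dr": [0,0,0],"gripper": 1},
  {"slide": [-0.01,-0.77,0],"dr": [0,0,0],"gripper": 1},
  {"slide": [-0.01,-0.77,-0.3],"dr": [0,0,0],"gripper": 1},
  {"slide": [-0.01,-0.77,-0.42],"dr": [0,0,0],"gripper": 1},
])

```text
time_s: 26.1
eef_pos: [0.4626, -0.2788, 0.3567]
tool_rot: [-1.571, 0.001, -1.508]
ft_force: [-0.4, 0.3, 1.1]
opening: -0.0002
```

drive_tool([
  {"slide": [0,0,-0.1],"dr": [0,0,0],"gripper": 1},
  {"slide": [0,0,-0.16],"dr": [0,0,0],"gripper": 1},
  {"slide": [-0.03,0,-0.22],"dr": [0,0,0],"gripper": 1},
  {"slide": [-0.03,0,-0.22],"dr": [0,0,0],"gripper": 1},
])

```text
time_s: 26.5
eef_pos: [0.4594, -0.2783, 0.3348]
tool_rot: [-1.571, 0.001, -1.507]
ft_force: [0.1, 0.2, 1.5]
opening: -0.0003
```

```bash
python3 - <<'E'
from h import *
im=save('scene','s21');cv2.imwrite('pics/s21z.png',cv2.resize(im[90:240,180:330,::-1],(600,600),interpolation=cv2.INTER_CUBIC))
E
```

```text
(no output)
```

View pics/s21z.png

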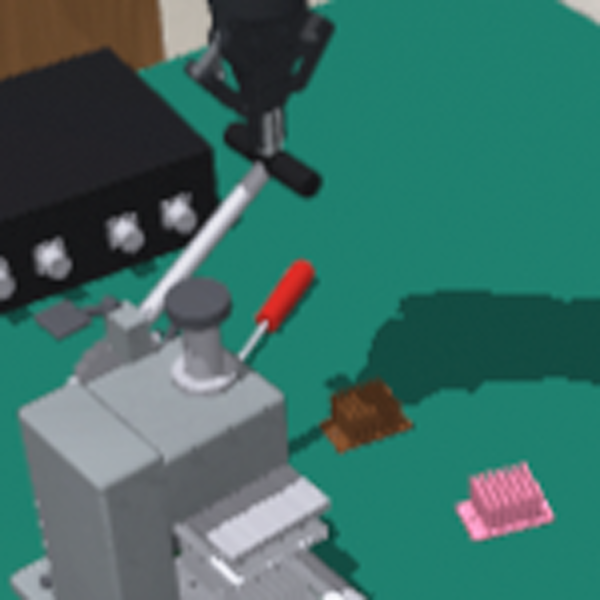

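drive_tool([
  {"slide": [-0.19,0,-0.24],"dr": [0,0,0],"gripper": 1},
  {"slide": [-0.28,0,-0.45],"dr": [0,0,0],"gripper": 1},
  {"slide": [-0.34,0,-0.63],"dr": [0,0,0],"gripper": 1},
  {"slide": [-0.38,0,-0.82],"dr": [0,0,0],"gripper": 1},
  {"slide": [-0.4,0,-1],"dr": [0,0,0],"gripper": 1},
])

```text
time_s: 27.05
eef_pos: [0.4193, -0.2787, 0.2352]
tool_rot: [-1.57, -0.001, -1.508]
ft_force: [-3.6, -2.1, 5.6]
opening: -0.0003
```

```bash
python3 - <<'E'
from h import *
im=save('scene','s22');cv2.imwrite('pics/s22z.png',cv2.resize(im[90:240,180:330,::-1],(600,600),interpolation=cv2.INTER_CUBIC))
E
```

```text
(no output)
```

View pics/s22z.png

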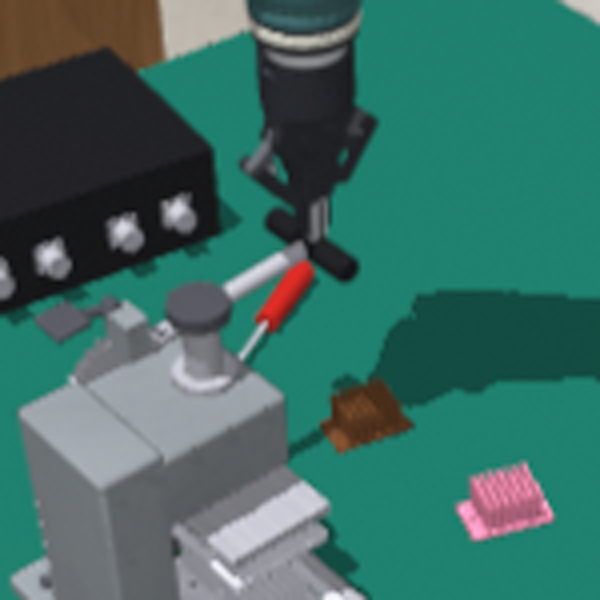

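drive_tool([
  {"slide": [0,0,-0.24],"dr": [0,0,0],"gripper": 1},
  {"slide": [0.01,0,-0.47],"dr": [0,0,0],"gripper": 1},
  {"slide": [0.05,0,-0.68],"dr": [0,0,0],"gripper": 1},
  {"slide": [0.11,0,-0.88],"dr": [0,0,0],"gripper": 1},
  {"slide": [0.15,0,-1],"dr": [0,0,0],"gripper": 1},
])

```text
time_s: 27.6
eef_pos: [0.4342, -0.2781, 0.1323]
tool_rot: [-1.572, 0.002, -1.508]
ft_force: [-1.9, 1.8, 5.6]
opening: -0.0
```

drive_tool([
  {"slide": [0.03,0,-0.06],"dr": [0,0,0],"gripper": 1},
  {"slide": [0.06,0,-0.12],"dr": [0,0,0],"gripper": 1},
  {"slide": [0.06,0,-0.12],"dr": [0,0,0],"gripper": 1},
])

```text
time_s: 27.9
eef_pos: [0.4406, -0.2781, 0.1204]
tool_rot: [-1.572, 0.002, -1.507]
ft_force: [-2.5, 0.4, 5.5]
opening: 0.0002
```

```bash
python3 - <<'E'
from h import *
im=save('scene','s23');cv2.imwrite('pics/s23z.png',cv2.resize(im[90:240,180:330,::-1],(600,600),interpolation=cv2.INTER_CUBIC))
E
```

```text
(no output)
```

View pics/s23z.png

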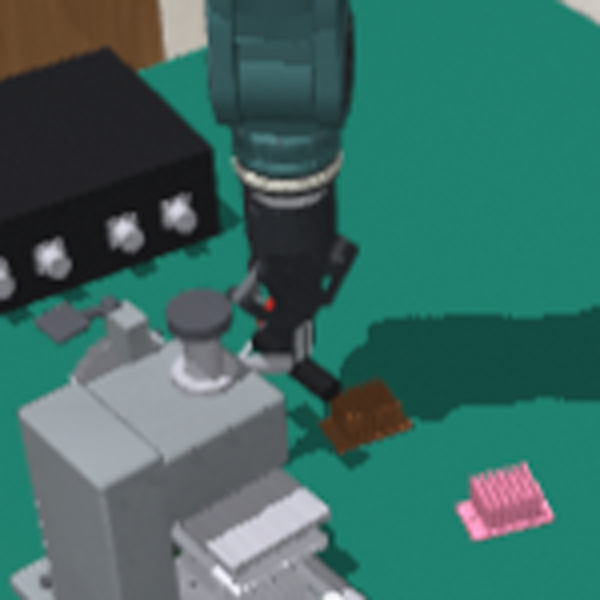

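drive_tool([
  {"slide": [-0.1,0,0.25],"dr": [0,0,0],"gripper": 1},
  {"slide": [-0.18,0,0.6],"dr": [0,0,0],"gripper": 1},
  {"slide": [-0.215,0,0.95],"dr": [0,0,0],"gripper": 1},
  {"slide": [-0.215,0,1],"dr": [0,0,0],"gripper": 1},
])

```text
time_s: 28.35
eef_pos: [0.4199, -0.2791, 0.2255]
tool_rot: [-1.567, -0.003, -1.508]
ft_force: [-0.8, -0.5, 2.4]
opening: -0.0001
```

drive_tool([
  {"slide": [0,0,0.3],"dr": [0,0,0],"gripper": 1},
  {"slide": [0.08,0,0.65],"dr": [0,0,0],"gripper": 1},
  {"slide": [0.27,0,1],"dr": [0,0,0],"gripper": 1},
  {"slide": [0.27,0,1],"dr": [0,0,0],"gripper": 1},
])

```text
time_s: 28.75
eef_pos: [0.4492, -0.28, 0.3303]
tool_rot: [-1.561, -0.008, -1.507]
ft_force: [-3.7, 0.1, 3.9]
opening: 0.0002
```

drive_tool([
  {"slide": [0.1,0,0.2],"dr": [0,0,0],"gripper": 1},
  {"slide": [0.17,0,0.38],"dr": [0,0,0],"gripper": 1},
  {"slide": [0.17,0,0.38],"dr": [0,0,0],"gripper": 1},
  {"slide": [0.17,0,0.38],"dr": [0,0,0],"gripper": 1},
])

```text
time_s: 29.15
eef_pos: [0.4664, -0.28, 0.3684]
tool_rot: [-1.561, -0.008, -1.507]
ft_force: [0.5, -1.0, -0.6]
opening: 0.0
```

```bash
python3 - <<'E'
from h import *
im=save('scene','s24');cv2.imwrite('pics/s24z.png',cv2.resize(im[90:240,180:330,::-1],(600,600),interpolation=cv2.INTER_CUBIC))
E
```

```text
(no output)
```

View pics/s24z.png

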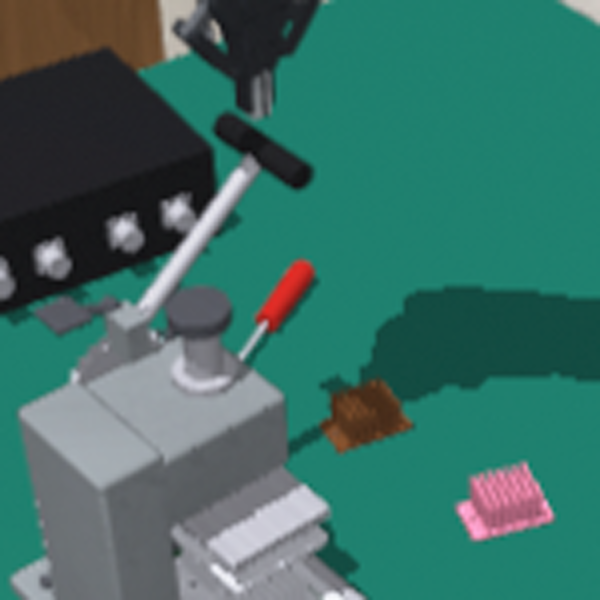

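Stroke 1 held: the head is about 9 mm down and the lever is back up. Stroke 2.

drive_tool([
  {"slide": [-0.04,0,-0.2],"dr": [0,0.003,0],"gripper": 1},
  {"slide": [-0.07,0,-0.34],"dr": [0,0.003,0],"gripper": 1},
  {"slide": [-0.26,0,-0.58],"dr": [0,0.003,0],"gripper": 1},
  {"slide": [-0.35,0,-0.8],"dr": [0,0.003,0],"gripper": 1},
  {"slide": [-0.41,0,-1],"dr": [0,0.003,0],"gripper": 1},
])

```text
time_s: 29.7
eef_pos: [0.4234, -0.2798, 0.2669]
tool_rot: [-1.572, -0.007, -1.507]
ft_force: [-2.7, -2.5, 5.2]
opening: 0.0004
```

drive_tool([
  {"slide": [-0.04,0,-0.17],"dr": [0,0,0],"gripper": 1},
  {"slide": [-0.065,0,-0.38],"dr": [0,0,0],"gripper": 1},
  {"slide": [-0.065,0,-0.6],"dr": [0,0,0],"gripper": 1},
  {"slide": [-0.05,0,-0.8],"dr": [0,0,0],"gripper": 1},
  {"slide": [-0.01,0,-1],"dr": [0,0,0],"gripper": 1},
])

```text
time_s: 30.2
eef_pos: [0.4212, -0.2795, 0.1659]
tool_rot: [-1.573, -0.007, -1.508]
ft_force: [-3.2, -0.3, 6.2]
opening: 0.0004
```

drive_tool([
  {"slide": [0.06,0,-0.21],"dr": [0,0,0],"gripper": 1},
  {"slide": [0.135,0,-0.4],"dr": [0,0,0],"gripper": 1},
  {"slide": [0.165,0,-0.47],"dr": [0,0,0],"gripper": 1},
  {"slide": [0.165,0,-0.47],"dr": [0,0,0],"gripper": 1},
])

```text
time_s: 30.6
eef_pos: [0.4365, -0.2787, 0.1187]
tool_rot: [-1.575, -0.006, -1.508]
ft_force: [-4.7, 1.3, 5.6]
opening: -0.0003
```

drive_tool([
  {"slide": [-0.1,0,0.25],"dr": [0,0,0],"gripper": 1},
  {"slide": [-0.16,0,0.6],"dr": [0,0,0],"gripper": 1},
  {"slide": [-0.18,0,0.95],"dr": [0,0,0],"gripper": 1},
  {"slide": [-0.18,0,1],"dr": [0,0,0],"gripper": 1},
])

```text
time_s: 31.0
eef_pos: [0.4186, -0.2792, 0.2225]
tool_rot: [-1.572, -0.01, -1.508]
ft_force: [-0.5, -0.8, 1.8]
opening: 0.0002
```

drive_tool([
  {"slide": [0,0,0.3],"dr": [0,0,0],"gripper": 1},
  {"slide": [0.08,0,0.65],"dr": [0,0,0],"gripper": 1},
  {"slide": [0.27,0,1],"dr": [0,0,0],"gripper": 1},
  {"slide": [0.27,0,1],"dr": [0,0,0],"gripper": 1},
])

```text
time_s: 31.4
eef_pos: [0.4473, -0.2799, 0.3266]
tool_rot: [-1.567, -0.014, -1.508]
ft_force: [-3.5, -0.1, 4.3]
opening: 0.0
```

drive_tool([
  {"slide": [0.1,0,0.2],"dr": [0,0,0],"gripper": 1},
  {"slide": [0.17,0,0.38],"dr": [0,0,0],"gripper": 1},
  {"slide": [0.17,0,0.38],"dr": [0,0,0],"gripper": 1},
  {"slide": [0.17,0,0.38],"dr": [0,0,0],"gripper": 1},
])

```text
time_s: 31.8
eef_pos: [0.4641, -0.2799, 0.3641]
tool_rot: [-1.568, -0.014, -1.508]
ft_force: [0.1, 0.1, 0.9]
opening: -0.0001
```

```bash
python3 - <<'E'
from h import *
im=save('scene','s25');cv2.imwrite('pics/s25z.png',cv2.resize(im[90:240,180:330,::-1],(600,600),interpolation=cv2.INTER_CUBIC))
go(.4635,-.28,.3684,3.7)
E
```

```text
slide [-0.003 -0.002  0.046] dr [0.0042 0.0011 0.0006]
```

View pics/s25z.png

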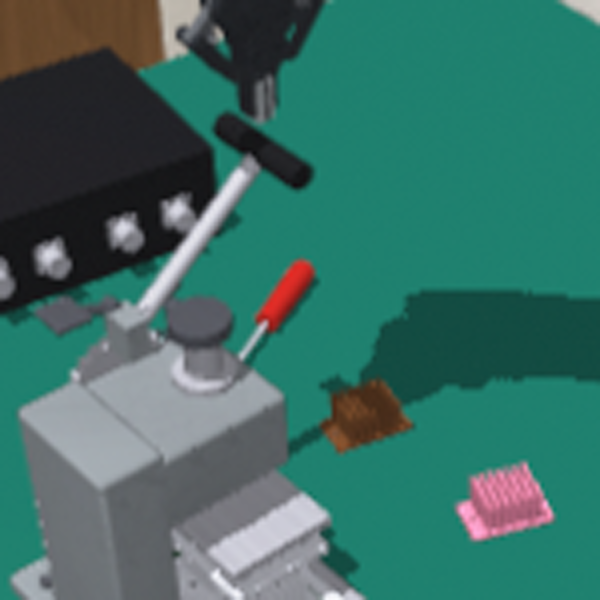

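Working well. Strokes 3 and 4.

drive_tool([
  {"slide": [-0.04,0,-0.15],"dr": [0.004,0.001,0],"gripper": 1},
  {"slide": [-0.06,0,-0.3],"dr": [0.004,0.001,0],"gripper": 1},
  {"slide": [-0.24,0,-0.54],"dr": [0.004,0.001,0],"gripper": 1},
  {"slide": [-0.33,0,-0.76],"dr": [0.004,0.001,0],"gripper": 1},
  {"slide": [-0.39,0,-0.96],"dr": [0.004,0.001,0],"gripper": 1},
])

```text
time_s: 32.35
eef_pos: [0.423, -0.2797, 0.2666]
tool_rot: [-1.572, -0.001, -1.509]
ft_force: [-4.0, -4.6, 6.3]
opening: -0.0001
```

drive_tool([
  {"slide": [-0.04,0,-0.17],"dr": [0,0,0],"gripper": 1},
  {"slide": [-0.06,0,-0.38],"dr": [0,0,0],"gripper": 1},
  {"slide": [-0.06,0,-0.6],"dr": [0,0,0],"gripper": 1},
  {"slide": [-0.04,0,-0.8],"dr": [0,0,0],"gripper": 1},
  {"slide": [0,0,-1],"dr": [0,0,0],"gripper": 1},
])

```text
time_s: 32.85
eef_pos: [0.4215, -0.2792, 0.1654]
tool_rot: [-1.573, -0.001, -1.509]
ft_force: [-4.0, 0.0, 5.9]
opening: -0.0002
```

drive_tool([
  {"slide": [0.06,0,-0.21],"dr": [0,0,0],"gripper": 1},
  {"slide": [0.135,0,-0.4],"dr": [0,0,0],"gripper": 1},
  {"slide": [0.165,0,-0.48],"dr": [0,0,0],"gripper": 1},
  {"slide": [0.165,0,-0.48],"dr": [0,0,0],"gripper": 1},
])

```text
time_s: 33.25
eef_pos: [0.4365, -0.2784, 0.1181]
tool_rot: [-1.575, -0.001, -1.509]
ft_force: [-11.0, 5.3, 25.0]
opening: -0.0002
```

drive_tool([
  {"slide": [-0.1,0,0.25],"dr": [0,0,0],"gripper": 1},
  {"slide": [-0.16,0,0.6],"dr": [0,0,0],"gripper": 1},
  {"slide": [-0.19,0,0.95],"dr": [0,0,0],"gripper": 1},
  {"slide": [-0.19,0,1],"dr": [0,0,0],"gripper": 1},
])

```text
time_s: 33.65
eef_pos: [0.4173, -0.2788, 0.2216]
tool_rot: [-1.572, -0.004, -1.51]
ft_force: [-1.2, 0.3, 1.6]
opening: -0.0003
```

drive_tool([
  {"slide": [0,0,0.3],"dr": [0,0,0],"gripper": 1},
  {"slide": [0.08,0,0.65],"dr": [0,0,0],"gripper": 1},
  {"slide": [0.27,0,1],"dr": [0,0,0],"gripper": 1},
  {"slide": [0.27,0,1],"dr": [0,0,0],"gripper": 1},
])

```text
time_s: 34.05
eef_pos: [0.4457, -0.2794, 0.3252]
tool_rot: [-1.569, -0.008, -1.509]
ft_force: [-5.7, 0.2, 6.1]
opening: 0.0002
```

drive_tool([
  {"slide": [0.1,0,0.2],"dr": [0,0,0],"gripper": 1},
  {"slide": [0.17,0,0.4],"dr": [0,0,0],"gripper": 1},
  {"slide": [0.17,0,0.4],"dr": [0,0,0],"gripper": 1},
  {"slide": [0.17,0,0.4],"dr": [0,0,0],"gripper": 1},
])

```text
time_s: 34.45
eef_pos: [0.4625, -0.2795, 0.3645]
tool_rot: [-1.569, -0.008, -1.509]
ft_force: [-0.2, 0.7, 0.4]
opening: 0.0004
```

```bash
python3 - <<'E'
from h import *
im=save('scene','s26');cv2.imwrite('pics/s26z.png',cv2.resize(im[90:240,180:330,::-1],(600,600),interpolation=cv2.INTER_CUBIC))
go(.4640,-.28,.3641,3.7)
E
```

```text
slide [ 0.017 -0.007 -0.002] dr [0.0022 0.0005 0.0011]
```

View pics/s26z.png

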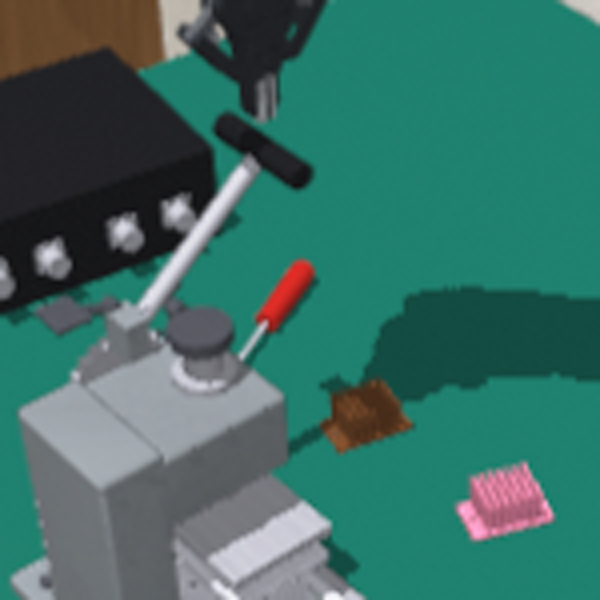

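drive_tool([
  {"slide": [-0.02,0,-0.15],"dr": [0.002,0,0],"gripper": 1},
  {"slide": [-0.04,0,-0.3],"dr": [0.002,0,0],"gripper": 1},
  {"slide": [-0.22,0,-0.54],"dr": [0.002,0,0],"gripper": 1},
  {"slide": [-0.31,0,-0.76],"dr": [0.002,0,0],"gripper": 1},
  {"slide": [-0.37,0,-0.96],"dr": [0.002,0,0],"gripper": 1},
])

```text
time_s: 35.0
eef_pos: [0.4234, -0.2792, 0.267]
tool_rot: [-1.571, -0.001, -1.51]
ft_force: [-3.0, -2.8, 6.1]
opening: 0.0001
```

drive_tool([
  {"slide": [-0.04,0,-0.17],"dr": [0,0,0],"gripper": 1},
  {"slide": [-0.06,0,-0.38],"dr": [0,0,0],"gripper": 1},
  {"slide": [-0.06,0,-0.6],"dr": [0,0,0],"gripper": 1},
  {"slide": [-0.04,0,-0.8],"dr": [0,0,0],"gripper": 1},
  {"slide": [0,0,-1],"dr": [0,0,0],"gripper": 1},
])

```text
time_s: 35.5
eef_pos: [0.4218, -0.2787, 0.1657]
tool_rot: [-1.572, -0.001, -1.511]
ft_force: [-4.6, 0.7, 6.5]
opening: -0.0002
```

drive_tool([
  {"slide": [0.06,0,-0.21],"dr": [0,0,0],"gripper": 1},
  {"slide": [0.135,0,-0.4],"dr": [0,0,0],"gripper": 1},
  {"slide": [0.165,0,-0.46],"dr": [0,0,0],"gripper": 1},
  {"slide": [0.165,0,-0.46],"dr": [0,0,0],"gripper": 1},
])

```text
time_s: 35.9
eef_pos: [0.4367, -0.2779, 0.119]
tool_rot: [-1.575, 0.0, -1.511]
ft_force: [-4.6, 2.0, 7.1]
opening: -0.0001
```

drive_tool([
  {"slide": [-0.1,0,0.25],"dr": [0,0,0],"gripper": 1},
  {"slide": [-0.16,0,0.6],"dr": [0,0,0],"gripper": 1},
  {"slide": [-0.19,0,0.95],"dr": [0,0,0],"gripper": 1},
  {"slide": [-0.19,0,1],"dr": [0,0,0],"gripper": 1},
])

```text
time_s: 36.3
eef_pos: [0.4175, -0.2783, 0.2224]
tool_rot: [-1.572, -0.003, -1.512]
ft_force: [-1.3, 0.0, 2.6]
opening: -0.0
```

drive_tool([
  {"slide": [0,0,0.3],"dr": [0,0,0],"gripper": 1},
  {"slide": [0.08,0,0.65],"dr": [0,0,0],"gripper": 1},
  {"slide": [0.27,0,1],"dr": [0,0,0],"gripper": 1},
  {"slide": [0.27,0,1],"dr": [0,0,0],"gripper": 1},
])

```text
time_s: 36.7
eef_pos: [0.4459, -0.2788, 0.3262]
tool_rot: [-1.568, -0.007, -1.511]
ft_force: [-6.3, 0.1, 6.6]
opening: 0.0002
```

drive_tool([
  {"slide": [0.1,0,0.2],"dr": [0,0,0],"gripper": 1},
  {"slide": [0.17,0,0.4],"dr": [0,0,0],"gripper": 1},
  {"slide": [0.17,0,0.4],"dr": [0,0,0],"gripper": 1},
  {"slide": [0.17,0,0.4],"dr": [0,0,0],"gripper": 1},
])

```text
time_s: 37.1
eef_pos: [0.4627, -0.2788, 0.3655]
tool_rot: [-1.569, -0.006, -1.511]
ft_force: [0.1, 0.6, -0.5]
opening: 0.0002
```

```bash
python3 - <<'E'
from h import *
im=save('scene','s27');cv2.imwrite('pics/s27z.png',cv2.resize(im[90:240,180:330,::-1],(600,600),interpolation=cv2.INTER_CUBIC))
go(.4640,-.28,.3641,3.7)
E
```

```text
slide [ 0.016 -0.013 -0.011] dr [0.0018 0.0006 0.0016]
```

View pics/s27z.png

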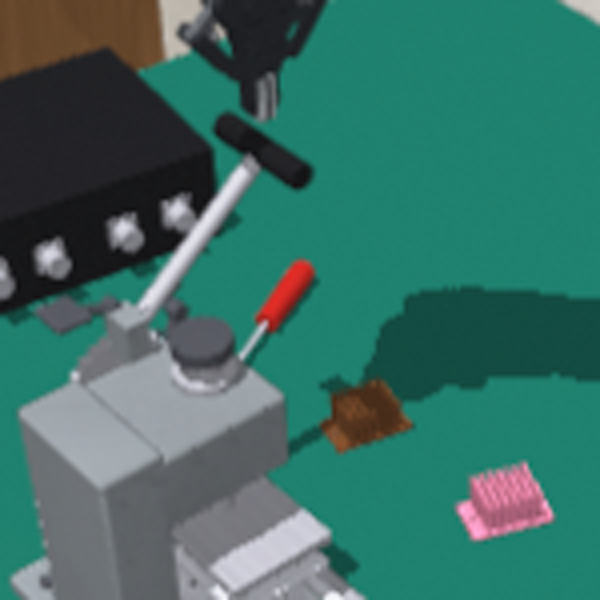

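Stroke 5.

drive_tool([
  {"slide": [-0.02,0,-0.15],"dr": [0.002,0,0],"gripper": 1},
  {"slide": [-0.04,-0.01,-0.3],"dr": [0.002,0,0],"gripper": 1},
  {"slide": [-0.22,-0.01,-0.54],"dr": [0.002,0,0],"gripper": 1},
  {"slide": [-0.31,-0.01,-0.76],"dr": [0.002,0,0],"gripper": 1},
  {"slide": [-0.37,-0.01,-0.96],"dr": [0.002,0,0],"gripper": 1},
])

```text
time_s: 37.65
eef_pos: [0.4234, -0.2796, 0.268]
tool_rot: [-1.571, -0.0, -1.512]
ft_force: [-3.2, -3.5, 6.7]
opening: -0.0001
```

drive_tool([
  {"slide": [-0.04,0,-0.17],"dr": [0,0,0],"gripper": 1},
  {"slide": [-0.06,0,-0.38],"dr": [0,0,0],"gripper": 1},
  {"slide": [-0.06,0,-0.6],"dr": [0,0,0],"gripper": 1},
  {"slide": [-0.04,0,-0.8],"dr": [0,0,0],"gripper": 1},
  {"slide": [0,0,-1],"dr": [0,0,0],"gripper": 1},
])

```text
time_s: 38.15
eef_pos: [0.4218, -0.2791, 0.1668]
tool_rot: [-1.573, -0.0, -1.513]
ft_force: [-5.1, -0.2, 7.8]
opening: 0.0002
```

drive_tool([
  {"slide": [0.06,0,-0.21],"dr": [0,0,0],"gripper": 1},
  {"slide": [0.135,0,-0.4],"dr": [0,0,0],"gripper": 1},
  {"slide": [0.165,0,-0.46],"dr": [0,0,0],"gripper": 1},
  {"slide": [0.165,0,-0.47],"dr": [0,0,0],"gripper": 1},
])

```text
time_s: 38.55
eef_pos: [0.4372, -0.2783, 0.1188]
tool_rot: [-1.574, 0.001, -1.513]
ft_force: [-3.1, 1.5, 8.6]
opening: 0.0001
```

drive_tool([
  {"slide": [-0.1,0,0.25],"dr": [0,0,0],"gripper": 1},
  {"slide": [-0.16,0,0.6],"dr": [0,0,0],"gripper": 1},
  {"slide": [-0.19,0,0.95],"dr": [0,0,0],"gripper": 1},
  {"slide": [-0.19,0,1],"dr": [0,0,0],"gripper": 1},
])

```text
time_s: 38.95
eef_pos: [0.418, -0.2786, 0.2221]
tool_rot: [-1.572, -0.002, -1.513]
ft_force: [-2.6, -0.5, 2.1]
opening: 0.0
```

drive_tool([
  {"slide": [0,0,0.3],"dr": [0,0,0],"gripper": 1},
  {"slide": [0.08,0,0.65],"dr": [0,0,0],"gripper": 1},
  {"slide": [0.27,0,1],"dr": [0,0,0],"gripper": 1},
  {"slide": [0.27,0,1],"dr": [0,0,0],"gripper": 1},
])

```text
time_s: 39.35
eef_pos: [0.4464, -0.2792, 0.3257]
tool_rot: [-1.568, -0.005, -1.513]
ft_force: [-6.0, -0.6, 6.2]
opening: 0.0
```

drive_tool([
  {"slide": [0.1,0,0.2],"dr": [0,0,0],"gripper": 1},
  {"slide": [0.17,0,0.4],"dr": [0,0,0],"gripper": 1},
  {"slide": [0.17,0,0.4],"dr": [0,0,0],"gripper": 1},
  {"slide": [0.17,0,0.4],"dr": [0,0,0],"gripper": 1},
])

```text
time_s: 39.75
eef_pos: [0.4631, -0.2792, 0.3651]
tool_rot: [-1.569, -0.005, -1.513]
ft_force: [0.3, 0.3, -0.4]
opening: 0.0001
```

```bash
python3 - <<'E'
from h import *
im=save('scene','s28');cv2.imwrite('pics/s28z.png',cv2.resize(im[90:240,180:330,::-1],(600,600),interpolation=cv2.INTER_CUBIC))
go(.4640,-.28,.3641,3.7)
E
```

```text
slide [ 0.012 -0.01  -0.007] dr [0.0014 0.0006 0.0021]
```

View pics/s28z.png

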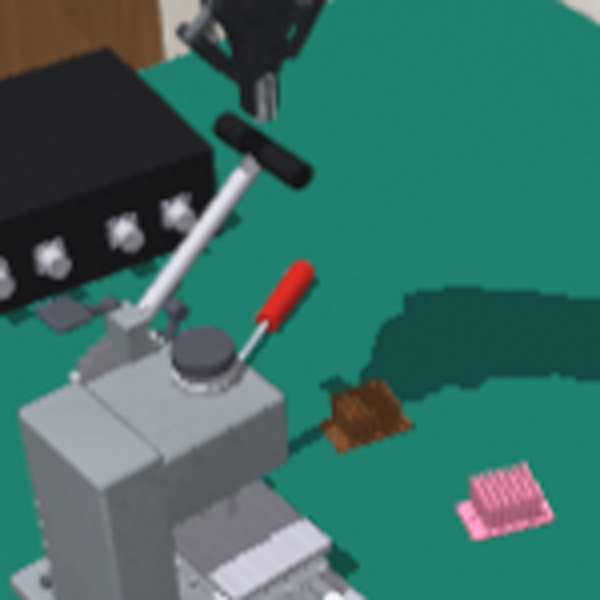

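The head is near the start level. A careful, short sixth stroke for margin, watching the force.

drive_tool([
  {"slide": [-0.02,0,-0.15],"dr": [0.0014,0,0],"gripper": 1},
  {"slide": [-0.04,0,-0.3],"dr": [0.0014,0,0],"gripper": 1},
  {"slide": [-0.22,0,-0.54],"dr": [0.0014,0,0],"gripper": 1},
  {"slide": [-0.31,0,-0.76],"dr": [0.0014,0,0],"gripper": 1},
  {"slide": [-0.37,0,-0.96],"dr": [0.0014,0,0],"gripper": 1},
])

```text
time_s: 40.3
eef_pos: [0.4239, -0.2791, 0.2677]
tool_rot: [-1.57, -0.001, -1.514]
ft_force: [-5.4, -5.8, 7.8]
opening: 0.0004
```

drive_tool([
  {"slide": [-0.04,0,-0.17],"dr": [0,0,0],"gripper": 1},
  {"slide": [-0.06,0,-0.35],"dr": [0,0,0],"gripper": 1},
  {"slide": [-0.06,0,-0.5],"dr": [0,0,0],"gripper": 1},
  {"slide": [-0.06,0,-0.5],"dr": [0,0,0],"gripper": 1},
])

```text
time_s: 40.7
eef_pos: [0.4162, -0.2785, 0.2159]
tool_rot: [-1.573, 0.0, -1.515]
ft_force: [-4.7, 1.0, 7.9]
opening: 0.0003
```

drive_tool([
  {"slide": [0,0,-0.08],"dr": [0,0,0],"gripper": 1},
  {"slide": [0,0,-0.15],"dr": [0,0,0],"gripper": 1},
])

```text
time_s: 40.9
eef_pos: [0.416, -0.2785, 0.201]
tool_rot: [-1.573, -0.0, -1.515]
ft_force: [-1.2, -0.7, 7.0]
opening: 0.0002
```

drive_tool([
  {"slide": [0.01,0,-0.06],"dr": [0,0,0],"gripper": 1},
  {"slide": [0.02,0,-0.1],"dr": [0,0,0],"gripper": 1},
])

```text
time_s: 41.1
eef_pos: [0.4171, -0.2784, 0.191]
tool_rot: [-1.574, -0.0, -1.515]
ft_force: [-4.9, -0.6, 6.3]
opening: 0.0003
```

drive_tool([
  {"slide": [0.01,0,-0.04],"dr": [0,0,0],"gripper": 1},
  {"slide": [0.02,0,-0.06],"dr": [0,0,0],"gripper": 1},
])

```text
time_s: 41.3
eef_pos: [0.4182, -0.2782, 0.1851]
tool_rot: [-1.575, -0.001, -1.515]
ft_force: [-6.3, -1.0, 8.3]
opening: 0.0002
```

drive_tool([
  {"slide": [0.01,0,-0.04],"dr": [0,0,0],"gripper": 1},
  {"slide": [0.02,0,-0.06],"dr": [0,0,0],"gripper": 1},
])

```text
time_s: 41.5
eef_pos: [0.4196, -0.2781, 0.1793]
tool_rot: [-1.575, -0.001, -1.516]
ft_force: [-1.9, -0.5, 3.1]
opening: 0.0004
```

drive_tool([
  {"slide": [0.02,0,-0.04],"dr": [0,0,0],"gripper": 1},
  {"slide": [0.03,0,-0.05],"dr": [0,0,0],"gripper": 1},
])

```text
time_s: 41.7
eef_pos: [0.4222, -0.2778, 0.174]
tool_rot: [-1.576, -0.0, -1.516]
ft_force: [-3.1, -0.7, 3.9]
opening: 0.0001
```

```bash
python3 - <<'E'
from h import *
im=save('scene','s29');cv2.imwrite('pics/s29z.png',cv2.resize(im[150:210,190:270,::-1],(800,600),interpolation=cv2.INTER_CUBIC))
E
```

```text
(no output)
```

View pics/s29z.png

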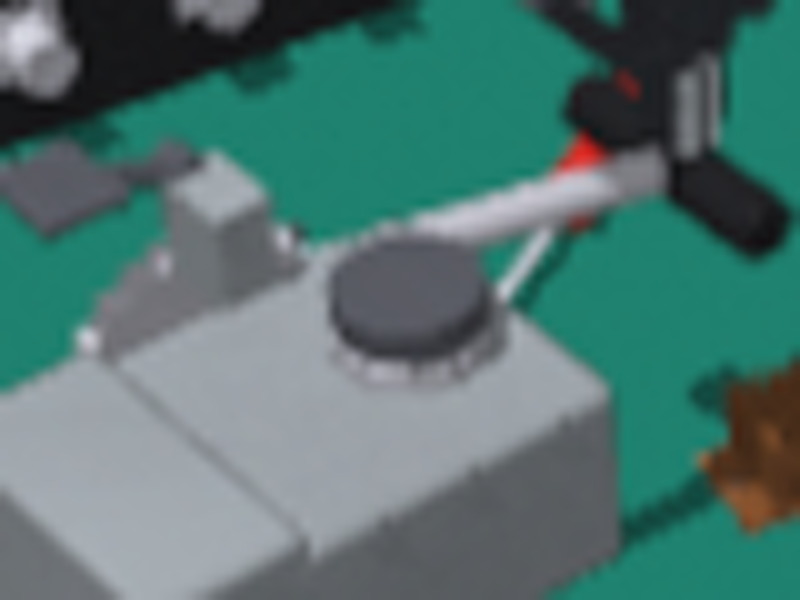

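drive_tool([
  {"slide": [0.02,0,-0.04],"dr": [0,0,0],"gripper": 1},
  {"slide": [0.03,0,-0.05],"dr": [0,0,0],"gripper": 1},
])

```text
time_s: 41.95
eef_pos: [0.4254, -0.2777, 0.1685]
tool_rot: [-1.576, 0.0, -1.516]
ft_force: [-2.4, -0.8, 3.0]
opening: 0.0002
```

drive_tool([
  {"slide": [0.02,0,-0.04],"dr": [0,0,0],"gripper": 1},
  {"slide": [0.02,0,-0.04],"dr": [0,0,0],"gripper": 1},
])

```text
time_s: 42.15
eef_pos: [0.4276, -0.2777, 0.164]
tool_rot: [-1.576, 0.0, -1.516]
ft_force: [-2.5, -1.1, 4.3]
opening: 0.0002
```

drive_tool([
  {"slide": [0.02,0,-0.04],"dr": [0,0,0],"gripper": 1},
  {"slide": [0.025,0,-0.06],"dr": [0,0,0],"gripper": 1},
])

```text
time_s: 42.35
eef_pos: [0.4303, -0.2778, 0.1579]
tool_rot: [-1.576, 0.0, -1.515]
ft_force: [-3.0, -0.9, 6.0]
opening: -0.0004
```

```bash
python3 - <<'E'
from h import *
im=save('scene','s30');cv2.imwrite('pics/s30z.png',cv2.resize(im[150:210,190:270,::-1],(800,600),interpolation=cv2.INTER_CUBIC))
print(state()['ft_force'])
E
```

```text
[-1.63932748 -0.58237944  7.02953716]
```

View pics/s30z.png

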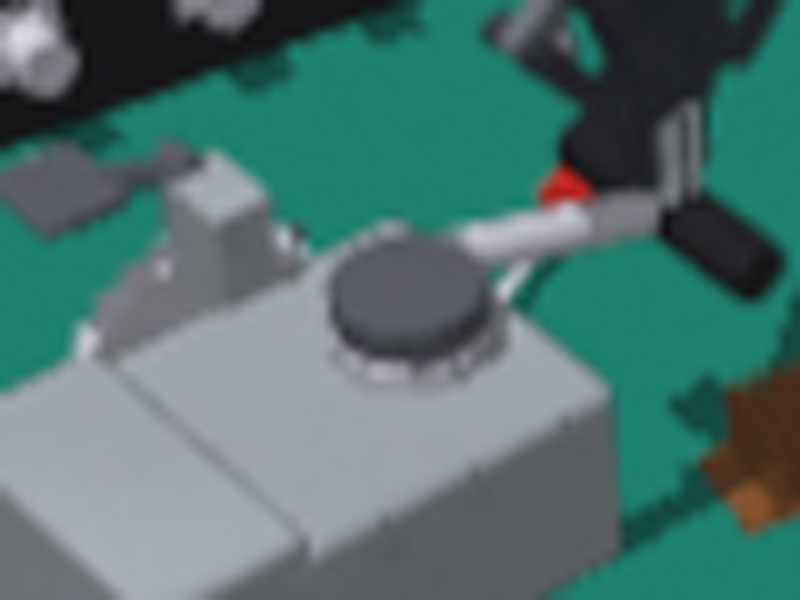

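```bash
python3 - <<'E'
import cv2, numpy as np
n=['scene0','s24','s25','s26','s27','s28','s29','s30']
ims=[cv2.resize(cv2.imread(f'pics/{i}.png')[165:195,218:248],(200,200),interpolation=cv2.INTER_CUBIC) for i in n]
cv2.imwrite('pics/cmp.png',np.vstack([np.hstack(ims[:4]),np.hstack(ims[4:])]))
# vertical profile shift of collar: column mean grayscale
for i in n:
    g=cv2.imread(f'pics/{i}.png',0)[160:195,226:236].mean(1); print(i,g.round().astype(int).tolist())
E
```

```text
scene0 [95, 95, 95, 95, 95, 95, 92, 90, 91, 93, 94, 94, 90, 89, 89, 89, 90, 90, 90, 90, 87, 74, 62, 64, 87, 116, 154, 154, 141, 154, 160, 159, 159, 158, 157]
s24 [97, 96, 91, 90, 91, 91, 91, 92, 92, 90, 86, 72, 61, 64, 82, 104, 114, 114, 116, 118, 122, 126, 129, 138, 167, 197, 194, 160, 143, 156, 162, 162, 161, 161, 160]
s25 [97, 97, 97, 95, 94, 91, 90, 91, 91, 91, 92, 91, 88, 81, 69, 62, 68, 95, 114, 116, 116, 116, 119, 132, 146, 184, 194, 160, 144, 156, 163, 162, 162, 160, 160]
s26 [97, 97, 97, 97, 97, 97, 94, 90, 90, 91, 91, 91, 92, 92, 91, 87, 74, 63, 64, 82, 106, 115, 116, 122, 136, 177, 190, 160, 144, 156, 163, 162, 162, 160, 160]
s27 [97, 97, 97, 97, 97, 96, 94, 92, 91, 92, 90, 90, 91, 91, 91, 92, 92, 90, 84, 70, 61, 69, 98, 117, 125, 155, 179, 160, 143, 156, 162, 161, 162, 160, 160]
s28 [97, 97, 97, 97, 97, 97, 94, 92, 92, 94, 96, 96, 92, 90, 91, 91, 91, 92, 92, 91, 88, 75, 62, 65, 90, 119, 156, 156, 144, 156, 162, 162, 161, 160, 160]
s29 [97, 97, 97, 97, 97, 97, 97, 97, 97, 97, 105, 131, 152, 134, 97, 90, 91, 91, 92, 92, 92, 90, 86, 72, 62, 71, 124, 144, 144, 156, 162, 161, 161, 160, 160]
s30 [97, 97, 97, 97, 97, 97, 97, 97, 97, 97, 97, 97, 111, 116, 99, 90, 91, 91, 92, 92, 92, 91, 86, 72, 62, 70, 122, 143, 144, 156, 163, 162, 161, 160, 160]
```

View pics/cmp.png

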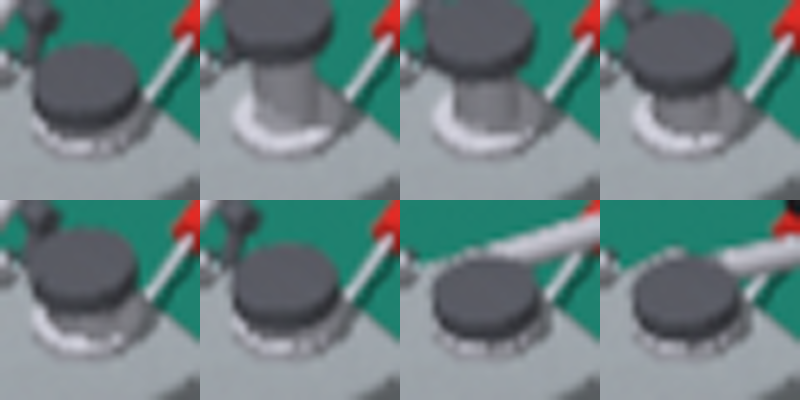

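The head is about 6 mm below the fifth-stroke level, so about 0.051. Let the lever up now.

drive_tool([
  {"slide": [-0.06,0,0.2],"dr": [0,0,0],"gripper": 1},
  {"slide": [-0.11,0,0.5],"dr": [0,0,0],"gripper": 1},
  {"slide": [-0.11,0,0.8],"dr": [0,0,0],"gripper": 1},
  {"slide": [-0.09,0,1],"dr": [0,0,0],"gripper": 1},
])

```text
time_s: 42.8
eef_pos: [0.4217, -0.2779, 0.2598]
tool_rot: [-1.574, -0.001, -1.515]
ft_force: [1.0, -0.8, 0.9]
opening: 0.0
```

drive_tool([
  {"slide": [0.05,0,0.3],"dr": [0,0,0],"gripper": 1},
  {"slide": [0.25,0,0.65],"dr": [0,0,0],"gripper": 1},
  {"slide": [0.42,0,1],"dr": [0,0,0],"gripper": 1},
  {"slide": [0.42,0,1],"dr": [0,0,0],"gripper": 1},
])

```text
time_s: 43.2
eef_pos: [0.4663, -0.2785, 0.3632]
tool_rot: [-1.569, -0.004, -1.515]
ft_force: [0.5, -0.7, -0.9]
opening: 0.0004
```

drive_tool([
  {"slide": [0,0,0.3],"dr": [0,0,0],"gripper": 1},
  {"slide": [0,0.3,0.4],"dr": [0,0,0],"gripper": 1},
  {"slide": [0,0.7,0.4],"dr": [0,0,0],"gripper": 1},
  {"slide": [0,1,0.4],"dr": [0,0,0],"gripper": 1},
])

```text
time_s: 43.6
eef_pos: [0.4663, -0.177, 0.4028]
tool_rot: [-1.569, -0.004, -1.515]
ft_force: [-0.0, 0.8, 0.1]
opening: 0.0003
```

drive_tool([
  {"slide": [-0.2,0.5,0],"dr": [0,0,0],"gripper": 1},
  {"slide": [-0.5,1,0],"dr": [0,0,0],"gripper": 1},
  {"slide": [-0.5,1,0],"dr": [0,0,0],"gripper": 1},
  {"slide": [-0.5,1,0],"dr": [0,0,0],"gripper": 1},
])

```text
time_s: 44.0
eef_pos: [0.4153, -0.0755, 0.4031]
tool_rot: [-1.568, -0.004, -1.513]
ft_force: [0.7, -0.5, 1.0]
opening: -0.0002
```

drive_tool([
  {"slide": [-0.2,0.5,0],"dr": [0,0,0],"gripper": 1},
  {"slide": [-0.5,1,0],"dr": [0,0,0],"gripper": 1},
  {"slide": [-0.5,1,0],"dr": [0,0,0],"gripper": 1},
  {"slide": [-0.5,1,0],"dr": [0,0,0],"gripper": 1},
])

```text
time_s: 44.4
eef_pos: [0.3652, 0.0251, 0.4031]
tool_rot: [-1.567, -0.004, -1.511]
ft_force: [-0.2, -0.1, -0.5]
opening: -0.0001
```

```bash
python3 - <<'E'
from h import *
im=save('scene','s31');cv2.imwrite('pics/s31z.png',cv2.resize(im[110:320,150:410,::-1],(743,600),interpolation=cv2.INTER_CUBIC))
g=cv2.imread('pics/s31.png',0)[160:195,226:236].mean(1); print(g.round().astype(int).tolist())
save('top','t31')
E
```

```text
[97, 97, 97, 97, 97, 96, 94, 92, 92, 94, 96, 97, 109, 109, 93, 90, 91, 91, 91, 92, 92, 91, 85, 72, 62, 76, 128, 145, 144, 156, 162, 161, 162, 160, 160]
```

View pics/s31z.png

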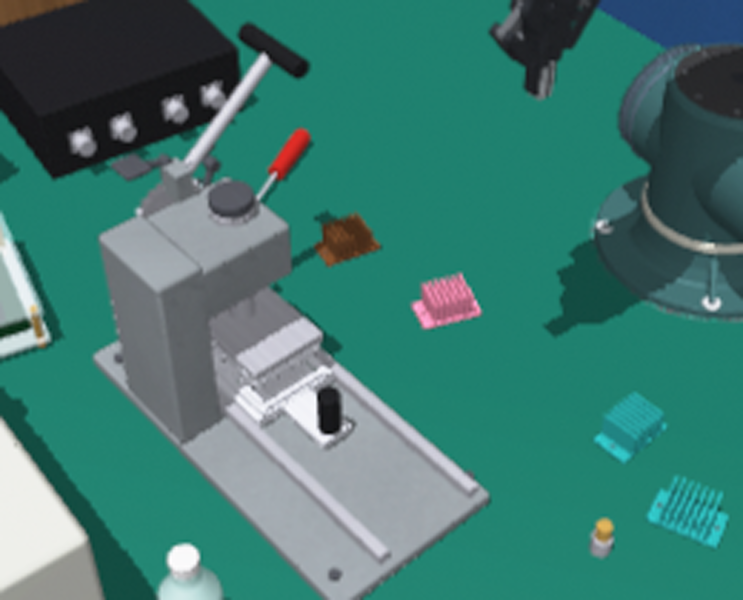

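View pics/t31.png

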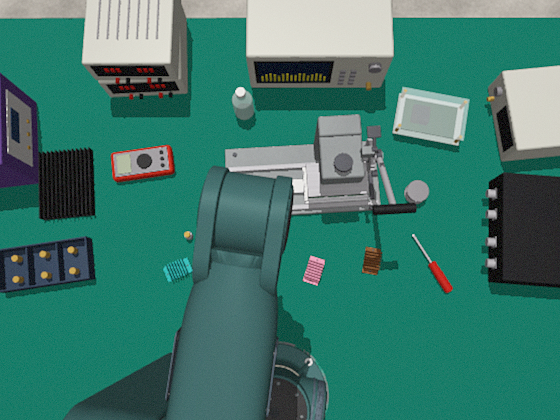

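The head is held at about 0.051, the lever is fully up, and the heatsinks are clamped under the plate with the carriage home. The multimeter, reel and screwdriver haven't moved. Handing in.

```bash
python3 -c "
from plant import hand_in; print(hand_in())"
```

```text
the job is handed in; nothing more can be done
None
```

The job is done and handed in at about 44.5 s; the hand-in gives no verdict.

**What I did:**
- I released the head with the tab and drew the carriage out to its loading stop.
- I set the only two silver heatsinks on the bench in pockets 3 and 2, fins up, and pushed the carriage home.
- I pumped five full strokes, letting the lever spring up each time, then a short sixth. After that I moved the arm clear.

**Last checks:**
- **Head:** camera comparison puts it about 6 mm below the fifth-stroke level, so about 51 mm, and the ratchet holds it there.
- **Lever:** it is back at its rest position.
- **Carriage:** I pushed it onto the home stop with about 45 N. I did not measure its final position beyond that. The handle looked unchanged in the last view.
- **Heatsinks:** they were flat in their pockets when placed. In the last view I could only see them from the side, under the plate.
- **Other items:** the multimeter, reel, screwdriver and the brown and pink look-alikes had not moved in the last top view. The arm hid one of the two turquoise look-alikes there, but both showed in the last side view.

**Forces above what the task calls for:** the first press on the tab read 72 N for a moment, against the 6 to 10 N needed, so I backed off. Drawing the carriage out onto its stop read 65 N. Both were finger loads, under the 120 N wrist limit.

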